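# Stack spacer, lens and retaining ring in a lens barrel

### The job

Assemble the lens barrel: put the tall spacer ring into the bore first, then the mounted lens on top of it, then the notched retaining ring, so that all three lie flat and fully home in that order. Lower the lens gently all the way to the spacer instead of letting it drop, and leave the other things on the table, such as the round window cap, where they are.

Things in the scene. Friction and masses are not known exactly. Their poses are not given: they have to be found in the camera images.
- barrel_seat (a point): Centre of the flat inner floor (65 mm disc, 14 mm above the table) of the lens barrel: a grey upright tube on a round flange (110 mm diameter, 10 mm thick), fixed, open at the top. z is the bore axis. Two opposite slots, 44 mm wide, cut the wall from the rim down to the flange (4 mm below this point) on the +y and -y sides, so fingers closing along y can lower a ring to the floor.
- barrel_rim (a point): Centre of the barrel's mouth, level with its rim, 64 mm above the floor; axes as barrel_seat. Bore 68 mm in diameter, with a 3 mm lead-in chamfer at the rim; wall 7 mm thick. Fingers may open freely in the slots. Place and yaw of the barrel vary. It stands to the left of the rings, clear of the tall vacuum chamber in the middle of the table.
- spacer_center (a point): Spacer: a tall, thin-walled plain aluminium ring, 64 mm outside diameter, 53 mm inside, 28 mm high, about 0.09 kg, loose, lying flat. The point is its centre, half-way up (14 mm); z is its axis; either face may be down.
- lens_center (a point): Mounted lens: a clear round lens filling an aluminium ring with a shallow groove round it, 64 mm outside diameter, 20 mm high, about 0.12 kg, loose, lying flat. The point is its centre, half-way up (10 mm); z is its axis; both faces are alike.
- retainer_center (a point): Retaining ring: a low, wide-faced plain aluminium ring, 64 mm outside diameter, 38 mm hole, 16 mm high, with two opposite notches 4 mm deep in the upper face, about 0.10 kg, loose, lying flat. The point is its centre, half-way up (8 mm); z is its axis. In place on the lens its top is flush with the barrel's rim.
- window_cap: Bystander: low round black cap with a white insert and no hole, 61 mm diameter, 13 mm high, loose, near the rings and the barrel; origin at the centre of its underside.

How it is judged:
By the outcome, as a careful person would: the job done as asked, in the order asked, and still so for the second after the job is handed in, with the robot touching nothing.
It also fails if it takes over 64 s, if anything falls off the work surface, if the arm or the gripper's body presses on something with over 40 N, if the wrist force passes 120 N, or if a joint passes its speed limit or range.

### The arm

A 6-joint arm with a two-finger parallel gripper is mounted at the origin on a cart in front of the work surface, level with it; the furniture and walls round the work are solid. World frame = base frame: x ahead of the robot, y to its left, z up, the work surface at z = 0. Lengths are in m, angles in degrees, forces in N, time in s.
With the tool pointing down it reaches from about 0.4 to 0.825 m from the base axis. Payload 7 kg.
Tool frame: the origin (TCP) lies between the finger pads; the fingertips stand 14 mm ahead of it and the grasp point (between the pads) lies 5 mm behind it (r.tips_ahead is the distance from the TCP to the fingertips, in m); z points along the fingers, y is the direction in which the jaws open and shut (so a half turn about z gives the same grasp; the last joint's range is limited). The gripper opens to 88 mm and grips with 3 to 60 N. Pads are 19 mm wide; open, the fingers measure 130 mm over their backs; the gripper's body (78 mm by 193 mm) begins 47 mm behind the grasp point.
Start: joints at [81.595, 20.546, 0.682, 0, -70.136, -16.507], TCP at [0.284, 0.612, 0.241] pointing down, gripper open.
Joint ranges: [-176.03, 176.03], [-82.01, 121.73], [-58.28, 71.71], [-173.87, 95.51], [-174.79, -0.11], [-173.66, 173.66]. Speed limits (degrees/s): [136.94, 136.94, 172.46, 180, 180, 180].

### API

Orientations are given as [roll, pitch, yaw] about the fixed x, y, z axes, in that order (R = Rz(yaw) Ry(pitch) Rx(roll)).
In Python, from plant import r gives the robot as it stands.
- The arm moves only by the tool apply_moves, never from a script. Its arguments are lists of equal length, an entry for each row: "slide": the shift along the tool's x, y, z as a fraction of full scale, a list of three; "turn": the turn, a rotation vector about the tool's x, y, z as a fraction of full scale, a list of three; "jaw": the closure, from 0 (fully open) to 1 (shut). In form: {"slide": [[dx, dy, dz], ...], "turn": [[wx, wy, wz], ...], "jaw": [jaw, ...]}. A call has 1 to 8 rows; each row shifts and turns the commanded pose from where the row before left it, along the tool's axes as they then stand; what a row does not reach is not made up. Full scale, the value 1, is 0.1 m for a shift and 1.5 rad for a turn. A row lasts 1/10 s, in which the tool goes at most 50 mm and 8.59 degrees, less where a joint would pass 70% of its speed; a pose out of reach is approached as far as the arm can. A call with a number of a shift or a turn outside -1 to 1 is refused whole. A call with a gripper value outside its range is refused whole. The fingers move at their own pace and stop on an object; "newtons" is the grip in N (left out, the last holds). Time passes only in rows, so rows that do not move let the fingers close. It gives the time, the measured TCP pose, the force and the opening at its end, in the units of the state.
- r.get_state(): the state, without advancing time (a new reading comes with each control period).
- r.capture(name): name is "scene" or "side" or "wrist"; returns a dict with "pixels" (400x640x3 uint8, blue, green, red), "depth" (400x640 float32, m along the optical axis (not along the pixel's ray), 0 where there is no reading), "fx", "fy", "cx", "cy" (pixels), "dist_coeffs" ([k1, k2, p1, p2, k3] as OpenCV has them; the pictures are not rectified), "rvec" (rotation vector, rad) and "tvec" (3), from world to camera coordinates, as OpenCV has them. Camera axes: x right, y down, z forward; pixel columns grow to the right and rows downward; lengths in m; the calibration is good to about 2 mm. A picture is of the moment at which its call begins.
- r.close_job(): hands the job in, once; it reports no verdict.
The state is a dict: "time_s": time; "joints": joint angles; "qd": joint speeds; "joint_torque": joint torques, N m; "tcp_pos": TCP position; "eef_rot": TCP orientation; "contact_force": force on the tool from outside, world axes, zero at the start; "moment": the same for the moment, N m; "gripper_width": finger opening in m.
Only numpy, scipy, OpenCV 4.12 (cv2) and the standard library are available. Lean on these libraries where they do the work, as an engineer would, in place of code of your own. Each camera call takes 0.05 s, during which the arm holds its last target.

## Working session

There is one attempt and no reset: what is moved stays moved. The work goes in short steps, Python scripts to look and compute and a tool call to move; the robot and the scene stay as the last step left them, time stands still between calls to the robot, and variables do not carry over. Pictures are saved under pics/ and viewed, and the job is handed in when it is done.

Besides the shell and the picture viewer there is one more tool, called by a JSON object that holds its "method" and its "body", one argument or row to a line. apply_moves: Moves the arm, as the interface text tells. Shift numbers are shares of 0.1 m and turn numbers shares of 1.5 rad, none past 1 either way. Its arguments: {"type":"object","properties":{"slide":{"type":"array"},"turn":{"type":"array"},"jaw":{"type":"array"},"newtons":{"type":"number"}},"required":["slide","turn","jaw"]}

```bash
ls; mkdir -p pics; python3 - <<'E'
from plant import r
import cv2
print(r.get_state(), r.tips_ahead)
for n in ("scene","side","wrist"):
    c=r.capture(n); cv2.imwrite(f"pics/{n}0.png",c["pixels"])
    print(n,c["fx"],c["cx"],c["cy"],c["dist_coeffs"],c["rvec"],c["tvec"])
E
```

```text
pics
{'time_s': 0.0, 'joints': array([ 8.15942262e+01,  2.05893950e+01,  6.33809525e-01, -1.98857859e-02,
       -7.01349045e+01, -1.65068551e+01]), 'qd': array([ 0.03355338, -0.04471755, -0.09141127,  0.00529738,  0.01751335,
        0.06322577]), 'joint_torque': array([ 1.57960349e-03, -5.82718241e+01,  2.93050486e+01,  6.99740052e+00,
        6.74753683e-03, -1.63914242e-04]), 'tcp_pos': array([0.28416284, 0.61176242, 0.2396467 ]), 'eef_rot': array([ 1.79907927e+02, -7.78982450e-03, -2.49193948e+01]), 'contact_force': array([ 0.0739441 , -0.48150274, -0.37976972]), 'moment': array([-0.00643665, -0.01427283,  0.00721404]), 'gripper_width': 0.08751290510061739} 0.014
scene 405.02696293793707 324.07564397273757 203.7815584307338 [-0.08490347  0.          0.          0.          0.        ] [ 1.01710483 -2.14719276  1.31063191] [0.47681999 0.17065987 0.69243125]
side 500.743308255955 320.48862458289864 206.01032738791065 [-0.11433209  0.          0.          0.          0.        ] [ 0.16101686 -2.64593076  1.55430719] [ 0.50000348 -0.01646842  1.12446366]
wrist 303.2499374960654 314.53727164142646 205.3909167560519 [-0.05432604  0.          0.          0.          0.        ] [-1.58938407  2.49133886  0.37663447] [ 0.67598083 -0.03651581  0.39136738]
```

View pics/scene0.png

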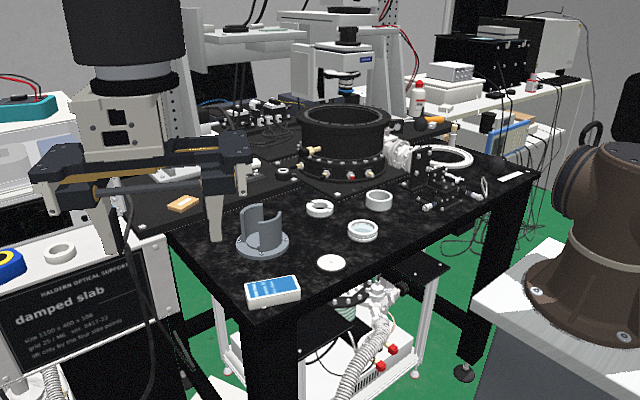

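View pics/side0.png

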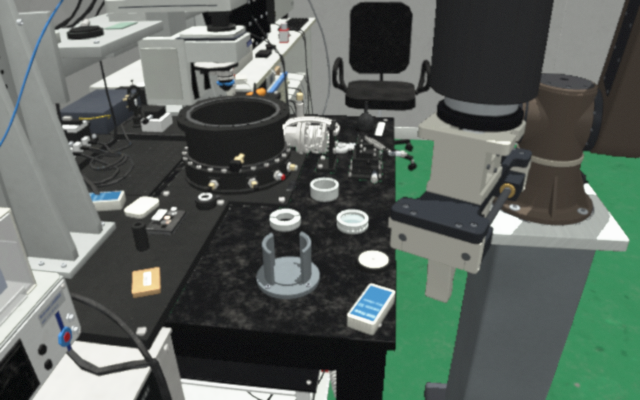

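View pics/wrist0.png

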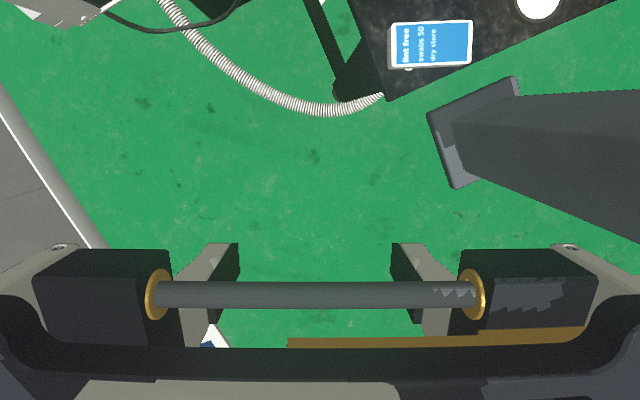

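Scene shows barrel at (263,235), retainer (320,208), spacer (379,200), lens (362,230), cap (330,263). Side shows barrel (288,270), retainer (285,218), spacer (323,188), lens (351,220), cap (373,259). Now measuring, using top-face points.

```bash
cat > h.py <<'E'
from plant import r
import cv2, numpy as np
def K(c): return np.array([[c["fx"],0,c["cx"]],[0,c["fy"],c["cy"]],[0,0,1.]]), np.array(c["dist_coeffs"])
def RT(c):
    R,_=cv2.Rodrigues(np.array(c["rvec"])); return R,np.array(c["tvec"]).reshape(3)
def rays(c,px):
    k,d=K(c); n=cv2.undistortPoints(np.array(px,float).reshape(-1,1,2),k,d).reshape(-1,2)
    R,t=RT(c); o=-R.T@t; v=np.c_[n,np.ones(len(n))]@R
    return o,v
def onplane(c,px,z):
    o,v=rays(c,px); s=(z-o[2])/v[:,2]; return o+s[:,None]*v
def cloud(c):
    h,w=c["depth"].shape; u,v=np.meshgrid(np.arange(w),np.arange(h))
    o,d=rays(c,np.c_[u.ravel(),v.ravel()])
    P=(o+c["depth"].ravel()[:,None]*d).reshape(h,w,3); P[c["depth"]<=0]=np.nan; return P
def circ(p):
    p=p[:,:2]; A=np.c_[2*p,np.ones(len(p))]; s=np.linalg.lstsq(A,(p**2).sum(1),rcond=None)[0]
    return s[0],s[1],np.sqrt(s[2]+s[0]**2+s[1]**2)
E
cat > m.py <<'E'
from h import *
import sys
boxes={"scene":{"ret":(320,208),"sp":(379,200),"lens":(362,230),"cap":(330,263)},
"side":{"ret":(285,218),"sp":(323,188),"lens":(351,220),"cap":(373,259)}}
H={"ret":.016,"sp":.028,"lens":.020,"cap":.013}
for n in boxes:
    c=r.capture(n); P=cloud(c); g=c["pixels"].max(2)
    m=(g>110).astype(np.uint8)
    for k,(x,y) in boxes[n].items():
        b=np.zeros_like(m); b[y-22:y+23,x-26:x+27]=1
        nl,L,S,C=cv2.connectedComponentsWithStats(m*b)
        i=1+np.argmax(S[1:,4]); mm=(L==i).astype(np.uint8)
        cs,_=cv2.findContours(mm,cv2.RETR_EXTERNAL,cv2.CHAIN_APPROX_NONE)
        hull=cv2.convexHull(max(cs,key=len)).reshape(-1,2)
        # top-face outer points: hull points on plane z=H ; keep far half via depth z
        z=P[...,2][mm>0]; 
        ct=max(cs,key=len).reshape(-1,2)
        W=onplane(c,ct,H[k])
        top=mm*(np.abs(P[...,2]-H[k])<.004)
        pt=P[top>0]
        ctr=W.mean(0)
        o=onplane(c,[[c["cx"],c["cy"]]],0) 
        cam=rays(c,[[0,0]])[0]; dirv=(ctr-cam)[:2]; dirv/=np.linalg.norm(dirv)
        # the outer top arc is image-silhouette on the far side
        far=W[((W-ctr)[:,:2]@dirv)>0.0]
        print(n,k,S[i],"zmax",np.nanpercentile(z,[5,50,95]).round(4),"far circ",np.round(circ(far),4),"top circ mid",((np.nanmin(pt,0)+np.nanmax(pt,0))/2).round(4)[:2] if len(pt) else None, len(pt))
    cv2.imwrite(f"pics/{n}_crop1.png",cv2.resize(c["pixels"][160:310,220:420],None,fx=4,fy=4,interpolation=cv2.INTER_CUBIC))
E
python3 m.py
```

```text
scene ret [306 199  28  19 402] zmax [-0.0006  0.0114  0.0154] far circ [0.5544 0.1727 0.0314] top circ mid [0.5565 0.17  ] 186
scene sp [366 189  27  22 496] zmax [-0.0011  0.015   0.0271] far circ [0.488  0.0402 0.0326] top circ mid [0.49   0.0369] 100
scene lens [348 219  30  23 577] zmax [0.0003 0.0141 0.0189] far circ [0.4163 0.1669 0.0314] top circ mid [0.4188 0.165 ] 190
scene cap [317 254  29  17 391] zmax [0.0087 0.0099 0.0113] far circ [0.3675 0.2978 0.0264] top circ mid [0.3708 0.2952] 348
side ret [269 208  32  23 590] zmax [-0.0014  0.0111  0.0163] far circ [0.5576 0.1684 0.0318] top circ mid [0.5569 0.171 ] 276
side sp [310 177  29  25 597] zmax [-0.0013  0.0154  0.0268] far circ [0.4911 0.0357 0.0336] top circ mid [0.4912 0.0384] 119
side lens [336 209  33  25 677] zmax [-0.001   0.014   0.0201] far circ [0.4183 0.1636 0.0328] top circ mid [0.4186 0.1648] 242
side cap [358 250  31  19 461] zmax [0.01   0.0117 0.0132] far circ [0.371  0.2958 0.0271] top circ mid [0.3711 0.2945] 459
```

```bash
python3 - <<'E'
from h import *
# barrel
for n,(x,y) in {"scene":(263,232),"side":(288,265)}.items():
    c=r.capture(n); P=cloud(c)
    sub=P[y-45:y+45,x-45:x+45]; Z=sub[...,2]
    for lo,hi in((.07,.09),(.012,.016),(.006,.0125),(-.01,.004)):
        p=sub[(Z>lo)&(Z<hi)]; print(n,lo,hi,len(p),np.nanmean(p,0).round(4),np.nanmin(p,0).round(4),np.nanmax(p,0).round(4))
E
```

```text
scene 0.07 0.09 221 [0.5144 0.3575 0.0744] [0.4739 0.3209 0.0701] [0.5561 0.3902 0.0784]
scene 0.012 0.016 292 [0.5771 0.3324 0.0135] [0.4732 0.1711 0.012 ] [0.6932 0.3984 0.0159]
scene 0.006 0.0125 811 [0.5388 0.349  0.0091] [0.4612 0.15   0.006 ] [0.6936 0.4117 0.0125]
scene -0.01 0.004 4837 [ 0.5386  0.3264 -0.0015] [ 0.3753  0.1099 -0.0043] [0.6938 0.4771 0.0039]
side 0.07 0.09 284 [0.5163 0.3591 0.0756] [0.4759 0.3238 0.0701] [0.5577 0.3917 0.08  ]
side 0.012 0.016 711 [0.5207 0.3393 0.0139] [0.466  0.1765 0.012 ] [0.5841 0.3993 0.016 ]
side 0.006 0.0125 1083 [0.517  0.3574 0.0098] [0.4621 0.167  0.006 ] [0.5852 0.4118 0.0125]
side -0.01 0.004 5226 [ 5.263e-01  3.043e-01 -2.000e-04] [ 0.4314  0.1438 -0.0044] [0.6465 0.443  0.004 ]
```

View pics/scene_crop1.png

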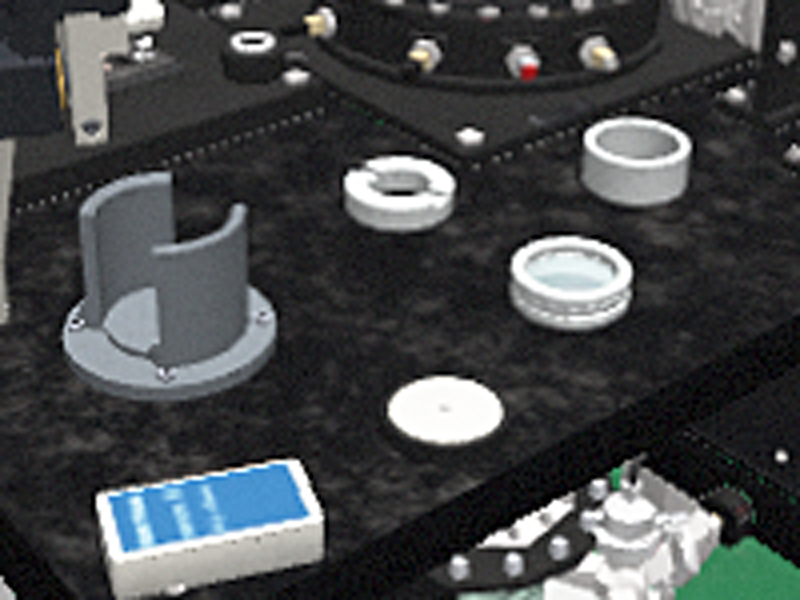

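View pics/side_crop1.png

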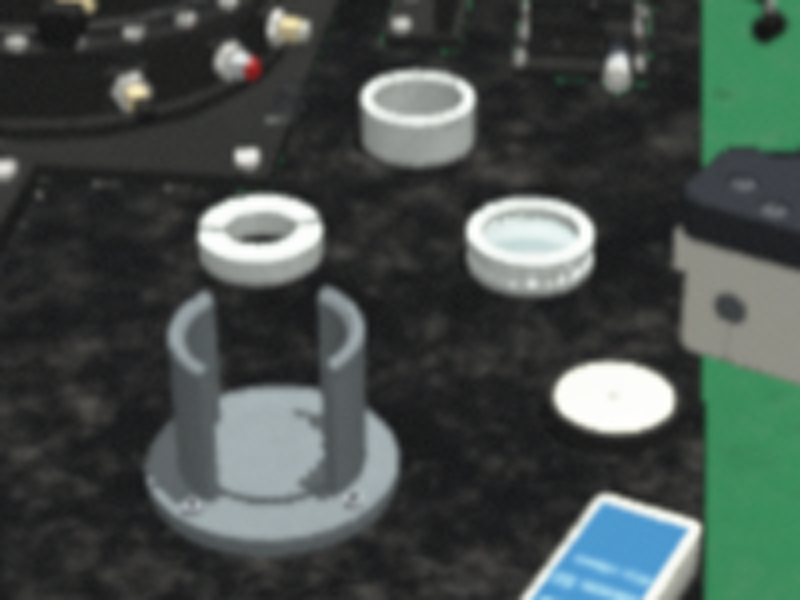

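The crops show the barrel's slots roughly facing the two cameras (side view sees straight through it), the retainer notches up, and the lens's groove. Next I measure barrel axis and yaw, the wrist-camera mount, and obstacles.

```bash
python3 - <<'E'
from h import *
from scipy.spatial.transform import Rotation as Ro
s=r.get_state()
T=Ro.from_euler('xyz',s["eef_rot"],degrees=True)
c=r.capture("wrist"); R,t=RT(c); o=-R.T@t
print("cam in tool",T.inv().apply(o-s["tcp_pos"]).round(4),"axes in tool\n",(T.inv().as_matrix()@R.T).round(3))
for n,(x,y) in {"scene":(263,232),"side":(288,265)}.items():
    c=r.capture(n); P=cloud(c)
    print(n,"cam",-(RT(c)[0].T@RT(c)[1]))
    sub=P[y-50:y+50,x-45:x+45].reshape(-1,3)
    w=sub[(sub[:,2]>.025)&(sub[:,2]<.07)&(np.hypot(sub[:,0]-.516,sub[:,1]-.358)<.05)]
    a=np.degrees(np.arctan2(w[:,1]-.358,w[:,0]-.516)); h,_=np.histogram(a,bins=36,range=(-180,180)); print(h)
    rim=sub[sub[:,2]>.074]; a=np.degrees(np.arctan2(rim[:,1]-.358,rim[:,0]-.516)); print(np.histogram(a,bins=36,range=(-180,180))[0], circ(rim))
    # obstacles taller than 3cm
    Q=P.reshape(-1,3); q=Q[(Q[:,2]>.03)&(Q[:,2]<.3)&(Q[:,0]>.3)&(Q[:,0]<.8)&(np.abs(Q[:,1])<.3)]
    H,xe,ye=np.histogram2d(q[:,0],q[:,1],bins=[np.arange(.3,.81,.05),np.arange(-.3,.31,.05)]); print(H.astype(int))
E
```

```text
cam in tool [ 0.0812 -0.0017 -0.144 ] axes in tool
 [[ 0.    -0.955 -0.297]
 [ 1.     0.    -0.   ]
 [ 0.    -0.297  0.955]]
scene cam [-0.09864238  0.71456413  0.46433922]
[54 58 41 27 19  1  0  0  0  0  0  0  0  1 48 44 54 51 42 41 34 21 14 70
  3  0  0  0  0  0  0  0 44 69 63 69]
[  7   7   6   5   7   5   2   0   0   0   0   0   0   0   7   8   8   7
   8   6   5   5   4   7   0   0   0   0   0   0   0   0 511  10   6   8] (np.float64(0.37612780723657885), np.float64(0.4613845459901553), np.float64(0.17777540291852062))
[[   0    0    0  103    0    0    0    0    0    0    0    0]
 [   0    0    0  182  247   66    3    0    0    0    0    0]
 [   0    0    0  132  279    0    0    0    0    0    0    0]
 [   0    0    3  341  258    0    0    0    0    0    0    0]
 [   0    0    0   78  308    0    0    0    0    0    0    0]
 [   0    0    0   68  451  524  199    0    0    0    0    0]
 [   0    0    0   91  238  279 1003  440   14    0    0    0]
 [   0    0   24  123   70   89    6  849  147    0    0    0]
 [   0    0   28  228  234  229    0  448   84  111    0    0]
 [ 
[... 393 characters left out ...]
), np.float64(0.35808552144006944), np.float64(0.037879803744701096))
[[   0    0    0   89    0    0    0    0    0    0    0    0]
 [   0    0    0  152  182   56    3    0    0    0    0    0]
 [   0    0    0   80  276    0    0    0    0    0    0    0]
 [   0    0    1   92  201    0    0    0    0    0    0    0]
 [   0    0    3  170  393    0    0    0    0    0    0    0]
 [   0    0    0  119  437  416  183    0    0    0    0    0]
 [   0    0    1  165  102  175 1074  596   18    0    0    0]
 [   0    0   37  418   30   53    9 1325  175    0    0    0]
 [   0    0   54  525  264  340    0 1308  106  203    0    0]
 [   0    0   15  676  284  588  145  903    1   22  208  116]]
```

```bash
python3 - <<'E'
from h import *
S=[]
for n in ("scene","side"):
    c=r.capture(n); P=cloud(c); S.append(P.reshape(-1,3))
Q=np.vstack(S)
q=Q[(Q[:,2]>.02)&(Q[:,2]<.4)&(Q[:,0]>.3)&(Q[:,0]<.72)&(Q[:,1]<.3)&(Q[:,1]>-.16)]
xe=np.arange(.3,.73,.03);ye=np.arange(-.16,.3,.03)
print("     ",[f"{v:.2f}" for v in ye])
for a in xe:
    row=[]
    for b in ye:
        k=q[(q[:,0]>=a)&(q[:,0]<a+.03)&(q[:,1]>=b)&(q[:,1]<b+.03)]
        row.append(int(1000*np.percentile(k[:,2],98)) if len(k)>4 else 0)
    print(f"{a:.2f}",row)
# barrel refined
c=r.capture("side");P=cloud(c);sub=P.reshape(-1,3)
rim=sub[(sub[:,2]>.0755)&(sub[:,2]<.082)&(np.hypot(sub[:,0]-.516,sub[:,1]-.358)<.046)]
a=np.sort(np.degrees(np.arctan2(rim[:,1]-.358,rim[:,0]-.516))); i=np.where(np.diff(a)>30)[0]; print([(a[j],a[j+1]) for j in i],circ(rim))
E
```

```text
['-0.16', '-0.13', '-0.10', '-0.07', '-0.04', '-0.01', '0.02', '0.05', '0.08', '0.11', '0.14', '0.17', '0.20', '0.23', '0.26', '0.29']
0.30 [0, 51, 0, 0, 0, 0, 0, 0, 0, 0, 0, 0, 0, 0, 0, 0]
0.33 [0, 53, 0, 0, 0, 0, 0, 0, 0, 0, 0, 0, 0, 0, 0, 0]
0.36 [0, 62, 57, 60, 33, 33, 0, 0, 0, 0, 21, 0, 0, 0, 0, 0]
0.39 [0, 84, 85, 77, 0, 0, 0, 0, 0, 0, 0, 22, 0, 0, 0, 0]
0.42 [0, 87, 87, 86, 0, 0, 0, 0, 0, 0, 0, 0, 0, 0, 0, 0]
0.45 [108, 0, 107, 0, 0, 27, 27, 27, 0, 0, 0, 0, 0, 0, 0, 0]
0.48 [114, 114, 113, 0, 0, 27, 0, 27, 0, 0, 0, 0, 0, 0, 0, 0]
0.51 [0, 114, 108, 0, 0, 27, 28, 27, 0, 0, 0, 0, 0, 0, 0, 0]
0.54 [112, 117, 111, 0, 45, 0, 0, 0, 0, 0, 0, 0, 0, 0, 0, 0]
0.57 [0, 158, 168, 169, 168, 167, 165, 0, 0, 0, 0, 0, 0, 0, 0, 0]
0.60 [169, 171, 169, 169, 169, 168, 168, 167, 44, 0, 0, 0, 0, 0, 0, 0]
0.63 [173, 170, 165, 0, 0, 0, 169, 168, 114, 119, 119, 0, 0, 0, 0, 0]
0.66 [170, 398, 398, 399, 341, 381, 0, 169, 168, 120, 119, 0, 21, 23, 22, 0]
0.69 [169, 347, 394, 392, 354, 399, 0, 169, 168, 39, 43, 39, 22, 23, 23, 23]
0.72 [0, 0, 0, 0, 0, 0, 0, 0, 0, 0, 0, 0, 0, 0, 0, 0]
[(np.float64(-117.11156774199257), np.float64(-38.34387475872244)), (np.float64(58.250811878515606), np.float64(141.172357438891))] (np.float64(0.5165196092144492), np.float64(0.35754064016223647), np.float64(0.03803256812582595))
```

{"method": "apply_moves", "body": {
  "slide": [
    [0.178,0.181,0.029],
    [0.203,0.153,0.029],
    [0.223,0.122,0.029],
    [0.238,0.088,0.029],
    [0.249,0.053,0.029],
    [0.254,0.016,0.03],
    [0.253,-0.021,0.029],
    [0.248,-0.057,0.03]
  ],
  "turn": [
    [0,0,0.097],
    [0,0,0.097],
    [0,0,0.097],
    [0,0,0.097],
    [0,0,0.097],
    [0,0,0.097],
    [0,0,0.097],
    [0,0,0.097]
  ],
  "jaw": [0,0,0,0,0,0,0,0],
  "newtons": 20
}}

```text
time_s: 1.45
tcp_pos: [0.3533, 0.4198, 0.2173]
eef_rot: [-180.0, 0.0, -91.9]
contact_force: [0.8, -0.7, 0.3]
gripper_width: 0.088
```

{"method": "apply_moves", "body": {
  "slide": [
    [0.237,-0.092,0.029],
    [0.221,-0.126,0.03],
    [0.2,-0.156,0.029],
    [0.176,-0.184,0.03],
    [0.147,-0.207,0.029],
    [0.115,-0.226,0.03],
    [0.081,-0.241,0.029],
    [0.046,-0.25,0.03]
  ],
  "turn": [
    [0,0,0.097],
    [0,0,0.097],
    [0,0,0.097],
    [0,0,0.097],
    [0,0,0.097],
    [0,0,0.097],
    [0,0,0.097],
    [0,0,0.097]
  ],
  "jaw": [0,0,0,0,0,0,0,0]
}}

```text
time_s: 2.25
tcp_pos: [0.4218, 0.2285, 0.1937]
eef_rot: [180.0, 0.0, -158.6]
contact_force: [-0.2, 0.4, 0.2]
gripper_width: 0.0869
```

{"method": "apply_moves", "body": {
  "slide": [
    [0.009,-0.254,0.029],
    [-0.028,-0.253,0.03],
    [-0.064,-0.246,0.029],
    [-0.099,-0.234,0.03],
    [-0.132,-0.217,0.029],
    [-0.162,-0.195,0.03],
    [-0.189,-0.17,0.029],
    [-0.212,-0.14,0.03]
  ],
  "turn": [
    [0,0,0.097],
    [0,0,0.097],
    [0,0,0.097],
    [0,0,0.097],
    [0,0,0.097],
    [0,0,0.097],
    [0,0,0.097],
    [0,0,0.097]
  ],
  "jaw": [0,0,0,0,0,0,0,0]
}}

```text
time_s: 3.05
tcp_pos: [0.4904, 0.037, 0.1702]
eef_rot: [180.0, 0.0, 134.7]
contact_force: [-0.3, 0.0, -0.0]
gripper_width: 0.0874
```

```bash
python3 - <<'E'
from h import *
c=r.capture("wrist"); s=r.get_state(); print(s["time_s"],s["tcp_pos"],s["eef_rot"],s["joints"],s["contact_force"])
cv2.imwrite("pics/w1.png",c["pixels"])
E
```

```text
3.1 [0.49071137 0.03492447 0.16951346] [-1.79957625e+02  1.10406755e-02  1.34123146e+02] [ 2.70361423e+01  6.79295211e+00 -2.77240692e+01  2.79064842e-02
 -5.55202423e+01 -1.62928807e+02] [ 0.35522792 -2.27004176  0.63738836]
```

View pics/w1.png

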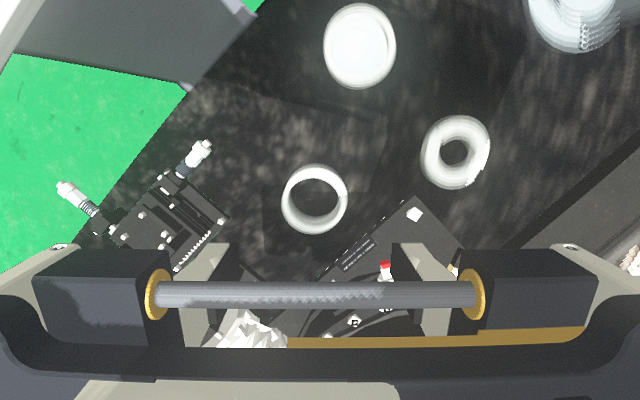

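The wrist view shows the spacer at (314,200), lens (360,45), retainer (455,152) and part of the barrel at (575,15), with the gripper fingers straddling the spacer and clear of the fixtures.

```bash
cat > wm.py <<'E'
# usage: wm.py H r x y [thr]: centre of a disc top at height H from wrist camera near pixel
import sys
from h import *
from scipy.optimize import least_squares
s=r.get_state(); print(s["time_s"],"tcp",s["tcp_pos"].round(4),s["eef_rot"].round(2))
c=r.capture("wrist"); g=c["pixels"].max(2)
a=[float(v) for v in sys.argv[1:]]
for j in range(0,len(a),5):
    H,rad,x,y,thr=a[j:j+5]; x=int(x);y=int(y)
    m=(g>thr).astype(np.uint8); w=55; b=np.zeros_like(m); b[max(0,y-w):y+w,max(0,x-w):x+w]=1
    nl,L,S,C=cv2.connectedComponentsWithStats(m*b)
    i=1+np.argmax(S[1:,4]-3*np.hypot(*(C[1:]-[x,y]).T)**1.5)
    cs,_=cv2.findContours((L==i).astype(np.uint8),cv2.RETR_EXTERNAL,cv2.CHAIN_APPROX_NONE)
    W=onplane(c,max(cs,key=len).reshape(-1,2),H)[:,:2]
    o=rays(c,[[0,0]])[0][:2]; ctr=W.mean(0); d=(ctr-o)/np.linalg.norm(ctr-o)
    far=W[(W-ctr)@d>0]
    f=least_squares(lambda q:np.hypot(*(far-q).T)-rad,ctr,loss="soft_l1",f_scale=.0005)
    print("box",S[i],"fixed-r",f.x.round(4),"rms",np.sqrt((f.fun**2).mean()).round(5),"free",np.round(circ(far),4),"all",np.round(circ(W),4))
E
python3 wm.py .028 .032 314 200 140 .02 .032 360 45 140 .016 .032 455 152 140
python3 - <<'E'
from h import *
c=r.capture("wrist"); cv2.imwrite("pics/w2.png",c["pixels"])
E
```

```text
3.1 tcp [0.4907 0.0349 0.1695] [-1.7996e+02  1.0000e-02  1.3412e+02]
box [ 285  161   65   67 1743] fixed-r [0.493  0.0384] rms 0.00039 free [0.4935 0.0378 0.0314] all [0.4923 0.039  0.0324]
box [ 322    0   73   80 4606] fixed-r [0.4204 0.165 ] rms 0.00031 free [0.4203 0.1654 0.0317] all [0.4205 0.1648 0.0321]
box [ 424  111   68   66 2702] fixed-r [0.5583 0.1715] rms 0.00068 free [0.5584 0.1716 0.0318] all [0.557  0.1706 0.0328]
```

```bash

python3 wm.py .028 .032 314 200 140 .02 .032 360 45 140 .016 .032 455 152 140; python3 plan.py .4925 .0386 .08 135 4;python3 plan.py .4925 .0386 .018 135 4 .4925 .0386 .08 135
```

```text
3.2 tcp [0.4902 0.0369 0.1698] [-179.98   -0.    134.89]
box [ 284  163   65   67 1737] fixed-r [0.4931 0.0382] rms 0.00039 free [0.4936 0.0377 0.0314] all [0.4923 0.039  0.0324]
box [ 324    2   72   80 4552] fixed-r [0.4206 0.1652] rms 0.00029 free [0.4206 0.1657 0.0316] all [0.4208 0.165  0.032 ]
box [ 423  115   69   66 2669] fixed-r [0.5588 0.1715] rms 0.00078 free [0.559  0.1717 0.0316] all [0.5573 0.1706 0.0328]
t 3.25 from [0.4901 0.0376 0.17  ] turn/row 0.0 mm/row 22.510625307990228
[[-0.002, 0.006, 0.225], [-0.003, 0.006, 0.225], [-0.002, 0.006, 0.225], [-0.003, 0.006, 0.225]]
end [0.4925 0.0386 0.08  ] [180.    -0.   135.01]
t 3.25 from [0.4925 0.0386 0.08  ] turn/row 0.0 mm/row 15.5
[[0.0, -0.0, 0.155], [0.0, -0.0, 0.155], [0.0, -0.0, 0.155], [0.0, -0.0, 0.155]]
end [0.4925 0.0386 0.018 ] [180.   0. 135.]
```

{"method": "apply_moves", "body": {
  "slide": [
    [-0.009,0.012,0.3],
    [-0.008,0.011,0.3],
    [0,0,0.3],
    [0,0,0.25],
    [0,0,0.2],
    [0,0,0.1],
    [0,0,0.07],
    [0,0,0]
  ],
  "turn": [
    [0,0,0],
    [0,0,0],
    [0,0,0],
    [0,0,0],
    [0,0,0],
    [0,0,0],
    [0,0,0],
    [0,0,0]
  ],
  "jaw": [0,0,0,0,0,0,0,0]
}}

```text
time_s: 4.05
tcp_pos: [0.4928, 0.0388, 0.0178]
eef_rot: [-180.0, -0.0, 135.1]
contact_force: [-0.1, -0.2, -0.1]
gripper_width: 0.0876
```

{"method": "apply_moves", "body": {
  "slide": [
    [0,0,0],
    [0,0,0],
    [0,0,0],
    [0,0,0]
  ],
  "turn": [
    [0,0,0],
    [0,0,0],
    [0,0,0],
    [0,0,0]
  ],
  "jaw": [1,1,1,1],
  "newtons": 15
}}

```text
time_s: 4.45
tcp_pos: [0.493, 0.0384, 0.0185]
eef_rot: [180.0, 0.0, 135.0]
contact_force: [-1.2, 0.1, 4.3]
gripper_width: 0.0628
```

```bash
python3 plan.py .588 .25 .21 191 8 .493 .0384 .208 135
```

```text
t 4.45 from [0.493  0.0384 0.208 ] turn/row -0.081 mm/row 28.994493011604806
[[0.103, 0.271, -0.002], [0.069, 0.281, -0.003], [0.035, 0.288, -0.002], [-0.0, 0.29, -0.003], [-0.035, 0.288, -0.002], [-0.07, 0.281, -0.003], [-0.104, 0.271, -0.002], [-0.136, 0.256, -0.003]]
end [0.588 0.25  0.21 ] [-180.      0.   -169.31]
```

{"method": "apply_moves", "body": {
  "slide": [
    [0,0,-0.1],
    [0,0,-0.3],
    [0,0,-0.4],
    [0,0,-0.4],
    [0,0,-0.4],
    [0,0,-0.3]
  ],
  "turn": [
    [0,0,0],
    [0,0,0],
    [0,0,0],
    [0,0,0],
    [0,0,0],
    [0,0,0]
  ],
  "jaw": [1,1,1,1,1,1]
}}

```text
time_s: 5.05
tcp_pos: [0.4932, 0.0384, 0.2116]
eef_rot: [179.8, 0.1, 135.0]
contact_force: [1.1, 0.7, -0.1]
gripper_width: 0.0628
```

{"method": "apply_moves", "body": {
  "slide": [
    [0.103,0.271,0],
    [0.069,0.281,0],
    [0.035,0.288,0],
    [0,0.29,0],
    [-0.035,0.288,0],
    [-0.07,0.281,0],
    [-0.104,0.271,0],
    [-0.136,0.256,0]
  ],
  "turn": [
    [0,0,-0.081],
    [0,0,-0.081],
    [0,0,-0.081],
    [0,0,-0.081],
    [0,0,-0.081],
    [0,0,-0.081],
    [0,0,-0.081],
    [0,0,-0.081]
  ],
  "jaw": [1,1,1,1,1,1,1,1]
}}

```text
time_s: 5.85
tcp_pos: [0.588, 0.2509, 0.2087]
eef_rot: [180.0, 0.0, -169.0]
contact_force: [0.4, 0.4, -1.1]
gripper_width: 0.0632
```

{"method": "apply_moves", "body": {
  "slide": [
    [0,0,0],
    [0,0,0]
  ],
  "turn": [
    [0,0,0],
    [0,0,0]
  ],
  "jaw": [1,1]
}}

```text
time_s: 6.05
tcp_pos: [0.5875, 0.2502, 0.2079]
eef_rot: [-180.0, -0.0, -169.3]
contact_force: [0.3, -0.9, -0.1]
gripper_width: 0.0625
```

```bash
python3 - <<'E'
from h import *
s=r.get_state();c=r.capture("wrist"); print(s["time_s"],s["tcp_pos"],s["eef_rot"],s["joints"],s["contact_force"])
cv2.imwrite("pics/w3.png",c["pixels"])
np.savez("w3.npz",**c)
E
```

```text
6.05 [0.58748727 0.25021877 0.20793392] [-1.79984576e+02 -4.53357538e-02 -1.69326805e+02] [ 4.05439157e+01  1.84124287e+01 -6.81567454e+00 -1.01708571e-02
 -6.48188919e+01 -1.19866383e+02] [ 0.28643114 -0.94171286 -0.13621292]
```

View pics/w3.png

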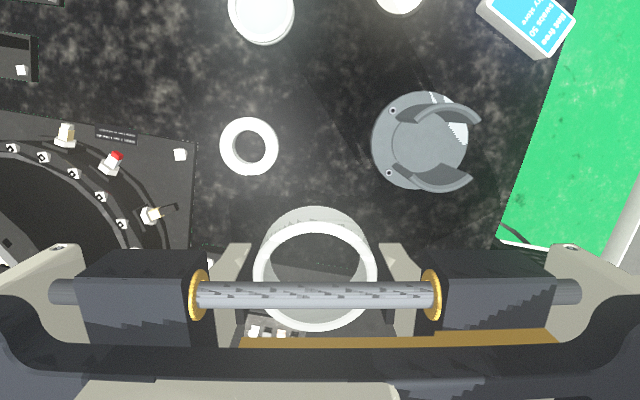

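The wrist view shows the spacer held between the fingers (315,268), the retainer at (249,146), and the barrel at (425,140), with its slots open along image left-right. Now I fit the barrel axis and yaw.

```bash
cat > bar.py <<'E'
import sys
from h import *
from scipy.optimize import least_squares
c=dict(np.load(sys.argv[1])); P=cloud(c)
c0=np.array([.5165,.358]); D=np.hypot(P[...,0]-c0[0],P[...,1]-c0[1])
def top(b,lo,hi,R):
    Z=P[...,2]; m=(np.abs(Z-b)<.004)&(D<R); return m
m=top(.078,0,0,.05); print("rim z",np.median(P[...,2][m]),m.sum())
ys,xs=np.where(m); W=onplane(c,np.c_[xs,ys],.078)[:,:2]
print("rim pixels mean-r fit",np.round(circ(W),4))
# rim annulus 34(37)..41: two-sided fit of centre
f=least_squares(lambda q:(lambda d:np.maximum(0,.034-d)+np.maximum(0,d-.041))(np.hypot(*(W-q).T)),c0); print("annulus",f.x.round(4),np.abs(f.fun).max())
q=f.x; a=np.sort(np.degrees(np.arctan2(*(W-q).T[::-1]))); i=np.where(np.diff(a)>30)[0]
e=[(a[j],a[j+1]) for j in i]; print("gaps",np.round(e,1),"mid",[round(sum(g)/2,2) for g in e])
# slot edges as lines: coordinates of rim points transverse to slot
for yaw in np.arange(6,20,1.):
    u=np.array([np.cos(np.radians(yaw)),np.sin(np.radians(yaw))]); t=(W-q)@u
    print(yaw,"min|x|",round(t[t>0].min()*1000,2),round(t[t<0].max()*1000,2),end="; ")
# flange
m=top(.010,0,0,.06); ys,xs=np.where(m); F=onplane(c,np.c_[xs,ys],.010)[:,:2]
rr=np.hypot(*(F-q).T); an=np.degrees(np.arctan2(*(F-q).T[::-1]))
E_=[F[k][np.argmax(rr[k])] for b in range(-180,180,5) for k in [np.where((an>=b)&(an<b+5))[0]] if len(k)>3 and rr[k].max()>.05]
print("\nflange",np.round(circ(np.array(E_)),4),len(E_))
im=c["pixels"][70:220,350:500]; cv2.imwrite("pics/"+sys.argv[2],cv2.resize(im,None,fx=4,fy=4,interpolation=cv2.INTER_CUBIC))
E
python3 bar.py w3.npz w3b.png
```

```text
rim z 0.07714907689155856 1138
rim pixels mean-r fit [0.519  0.3569 0.0373]
annulus [0.519  0.3564] 0.0008155004676189959
gaps [[-120.3  -38.7]
 [  61.8  139.2]] mid [np.float64(-79.52), np.float64(100.51)]
6.0 min|x| 19.83 -20.32; 7.0 min|x| 20.32 -20.78; 8.0 min|x| 20.8 -21.24; 9.0 min|x| 21.28 -21.69; 10.0 min|x| 21.75 -22.13; 11.0 min|x| 22.18 -22.06; 12.0 min|x| 21.73 -21.61; 13.0 min|x| 21.27 -21.13; 14.0 min|x| 20.81 -20.65; 15.0 min|x| 20.34 -20.16; 16.0 min|x| 19.87 -19.66; 17.0 min|x| 19.39 -19.16; 18.0 min|x| 18.91 -18.65; 19.0 min|x| 18.41 -18.13; 
flange [0.5189 0.3575 0.0543] 59
```

View pics/w3b.png

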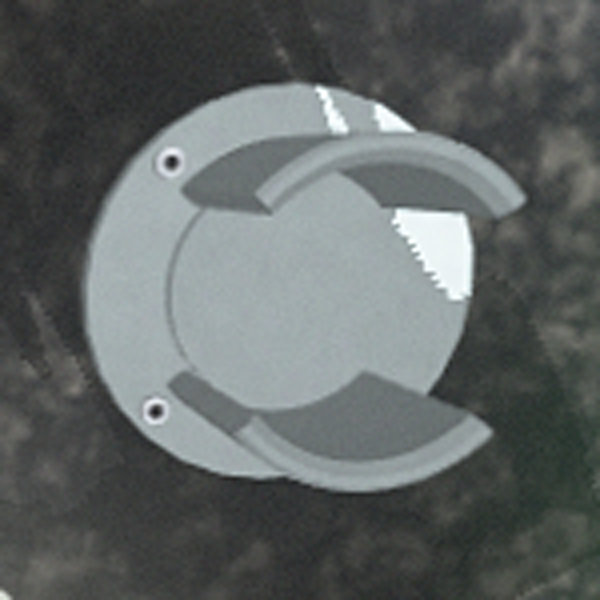

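```bash
python3 - <<'E'
from h import *
from scipy.spatial.transform import Rotation as Ro
c=dict(np.load("w3.npz")); p=np.array([.58749,.25022,.20793]);T=Ro.from_euler('xyz',[180,0,-169.33],degrees=True)
z=.2079+.0098
im=c["pixels"].max(2)
print("col315",[(y,int(im[y,315])) for y in range(200,345,2)])
for y in (221,231,321,332): print(y,T.inv().apply(onplane(c,[[315,y]],z)[0]-p).round(4))
P=cloud(c)
for y in (215,224,228,325,328,330): print(y,T.inv().apply(P[y,315]-p).round(4))
E
python3 plan.py .519 .357 .21 -169.3 4
```

```text
col315 [(200, 97), (202, 111), (204, 88), (206, 234), (208, 224), (210, 227), (212, 225), (214, 226), (216, 225), (218, 227), (220, 186), (222, 255), (224, 255), (226, 255), (228, 255), (230, 255), (232, 240), (234, 93), (236, 99), (238, 99), (240, 97), (242, 98), (244, 98), (246, 98), (248, 97), (250, 101), (252, 92), (254, 96), (256, 100), (258, 94), (260, 95), (262, 93), (264, 97), (266, 92), (268, 90), (270, 98), (272, 118), (274, 119), (276, 116), (278, 118), (280, 117), (282, 110), (284, 122), (286, 142), (288, 170), (290, 162), (292, 182), (294, 201), (296, 214), (298, 203), (300, 216), (302, 214), (304, 207), (306, 194), (308, 169), (310, 187), (312, 186), (314, 186), (316, 186), (318, 184), (320, 178), (322, 184), (324, 245), (326, 247), (328, 248), (330, 253), (332, 95), (334, 103), (336, 104), (338, 166), (340, 163), (342, 162), (344, 160)]
221 [ 0.0295  0.0012 -0.0098]
231 [ 0.0245  0.0012 -0.0098]
321 [-0.0269  0.0012 -0.0098]
332 [-0.0341  0.0012 -0.0098]
215 [0.0287 0.0012 0.0012]
224 [ 0.0277  0.0012 -0.0089]
228 [ 0.0259  0.0012 -0.0096]
325 [-0.0297  0.0012 -0.0095]
328 [-0.0316  0.0012 -0.0096]
330 [-0.0332  0.0012 -0.0092]
t 6.1 from [0.5873 0.2497 0.2081] turn/row -0.0 mm/row 31.818943899775
[[0.118, 0.295, -0.005], [0.119, 0.295, -0.005], [0.118, 0.296, -0.004], [0.119, 0.295, -0.005]]
end [0.519 0.357 0.21 ] [-1.7999e+02 -3.0000e-02 -1.6937e+02]
```

```bash
python3 plan.py .517 .3563 .108 -169.3 6
```

```text
t 6.1 from [0.5873 0.2497 0.2081] turn/row -0.0 mm/row 27.051353241269783
[[0.082, 0.196, 0.167], [0.082, 0.196, 0.167], [0.083, 0.197, 0.167], [0.082, 0.196, 0.167], [0.083, 0.197, 0.167], [0.082, 0.196, 0.166]]
end [0.517  0.3563 0.108 ] [-1.7999e+02 -3.0000e-02 -1.6937e+02]
```

{"method": "apply_moves", "body": {
  "slide": [
    [0.123,0.295,0],
    [0.123,0.295,0],
    [0.124,0.295,0],
    [0.124,0.295,0.1],
    [0,0,0.3],
    [0,0,0.3],
    [0,0,0.29],
    [0,0,0]
  ],
  "turn": [
    [0,0,0],
    [0,0,0],
    [0,0,0],
    [0,0,0],
    [0,0,0],
    [0,0,0],
    [0,0,0],
    [0,0,0]
  ],
  "jaw": [1,1,1,1,1,1,1,1]
}}

```text
time_s: 6.9
tcp_pos: [0.5152, 0.354, 0.1057]
eef_rot: [-179.8, -0.3, -169.4]
contact_force: [-0.1, -1.7, -1.8]
gripper_width: 0.0629
```

```bash
cat > look.py <<'E'
import sys
from h import *
tag=sys.argv[1]
s=r.get_state(); print(s["time_s"],s["tcp_pos"].round(4),s["eef_rot"].round(2),s["contact_force"].round(1),s["gripper_width"].round(4))
a=r.capture("scene");b=r.capture("side")
np.savez(f"{tag}_scene.npz",**a);np.savez(f"{tag}_side.npz",**b)
A=cv2.resize(a["pixels"][150:280,205:335],(520,520),interpolation=cv2.INTER_CUBIC)[:,60:460];B=cv2.resize(b["pixels"][190:320,225:355],(520,520),interpolation=cv2.INTER_CUBIC)[:,60:460]
cv2.imwrite(f"pics/{tag}.png",np.hstack([A,B]))
E
python3 look.py a1
```

```text
Traceback (most recent call last):
  File "look.py", line 4, in <module>
    s=r.get_state(); print(s["time_s"],s["tcp_pos"].round(4),s["eef_rot"].round(2),s["contact_force"].round(1),s["gripper_width"].round(4))
                                                                                                               ^^^^^^^^^^^^^^^^^^^^^^^^
AttributeError: 'float' object has no attribute 'round'
```

```bash
sed -i 's/s\["gripper_width"\].round(4)/s["gripper_width"]/' look.py; python3 look.py a1; python3 -c "
from plant import r
s=r.get_state();print(s['time_s'],s['tcp_pos'])"
```

```text
6.9 [0.5152 0.354  0.1057] [-179.79   -0.33 -169.43] [-0.1 -1.7 -1.8] 0.06289358035589812
7.0 [0.51760612 0.3561417  0.1098643 ]
```

View pics/a1.png

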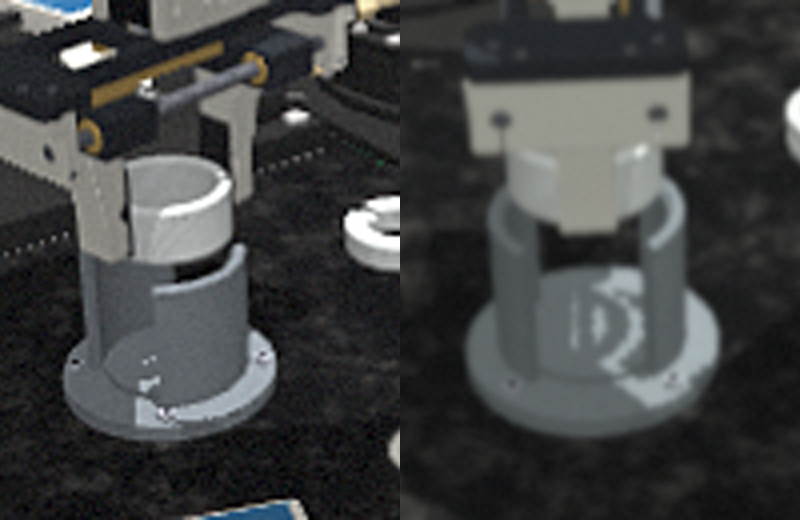

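Both views show the spacer above the mouth, centred within about a millimetre (side crop: ring mid 585, walls mid 587). Lowering with force checks.

{"method": "apply_moves", "body": {
  "slide": [
    [0,0,0.08],
    [0,0,0.08],
    [0,0,0.06],
    [0,0,0.06],
    [0,0,0]
  ],
  "turn": [
    [0,0,0],
    [0,0,0],
    [0,0,0],
    [0,0,0],
    [0,0,0]
  ],
  "jaw": [1,1,1,1,1]
}}

```text
time_s: 7.5
tcp_pos: [0.5169, 0.3564, 0.0799]
eef_rot: [-179.9, -0.1, -169.3]
contact_force: [0.1, 0.4, -0.8]
gripper_width: 0.063
```

{"method": "apply_moves", "body": {
  "slide": [
    [0,0,0.1],
    [0,0,0.1],
    [0,0,0.1],
    [0,0,0.06],
    [0,0,0.04],
    [0,0,0.03],
    [0,0,0.03],
    [0,0,0]
  ],
  "turn": [
    [0,0,0],
    [0,0,0],
    [0,0,0],
    [0,0,0],
    [0,0,0],
    [0,0,0],
    [0,0,0],
    [0,0,0]
  ],
  "jaw": [1,1,1,1,1,1,1,1]
}}

```text
time_s: 8.3
tcp_pos: [0.5173, 0.3568, 0.0347]
eef_rot: [-180.0, -0.0, -169.3]
contact_force: [0.1, -0.6, -1.1]
gripper_width: 0.0623
```

{"method": "apply_moves", "body": {
  "slide": [
    [0,0,0.02],
    [0,0,0.01],
    [0,0,0]
  ],
  "turn": [
    [0,0,0],
    [0,0,0],
    [0,0,0]
  ],
  "jaw": [1,1,1]
}}

```text
time_s: 8.6
tcp_pos: [0.5175, 0.3569, 0.0326]
eef_rot: [180.0, 0.0, -169.3]
contact_force: [-1.0, -0.8, 2.0]
gripper_width: 0.0627
```

{"method": "apply_moves", "body": {
  "slide": [
    [0,0,0],
    [0,0,0],
    [0,0,0],
    [0,0,-0.2],
    [0,0,-0.4],
    [0,0,-0.4],
    [0,0,-0.4],
    [0,0,-0.2]
  ],
  "turn": [
    [0,0,0],
    [0,0,0],
    [0,0,0],
    [0,0,0],
    [0,0,0],
    [0,0,0],
    [0,0,0],
    [0,0,0]
  ],
  "jaw": [0,0,0,0,0,0,0,0]
}}

```text
time_s: 9.4
tcp_pos: [0.5185, 0.3577, 0.1961]
eef_rot: [179.8, 0.2, -169.3]
contact_force: [-0.3, 0.0, 0.4]
gripper_width: 0.0879
```

```bash
python3 look.py a2; python3 - <<'E'
from h import *
c=r.capture("wrist");s=r.get_state();print(s["time_s"],s["tcp_pos"]); cv2.imwrite("pics/w4.png",c["pixels"]);np.savez("w4.npz",**c)
P=cloud(c); D=np.hypot(P[...,0]-.5185,P[...,1]-.357); m=(D<.0335)&(D>.026)&(P[...,2]>.03)&(P[...,2]<.055)
A=P[m]; k=np.linalg.lstsq(np.c_[A[:,:2]-[.5185,.357],np.ones(len(A))],A[:,2],rcond=None)[0];print(len(A),np.median(A[:,2]),k)
E
```

```text
9.4 [0.5185 0.3577 0.1961] [ 179.85    0.24 -169.27] [-0.3  0.   0.4] 0.08792496515894453
9.55 [0.51784808 0.3574179  0.19372591]
939 0.041505805573950616 [-0.04779381 -0.00987346  0.04089004]
```

View pics/w4.png

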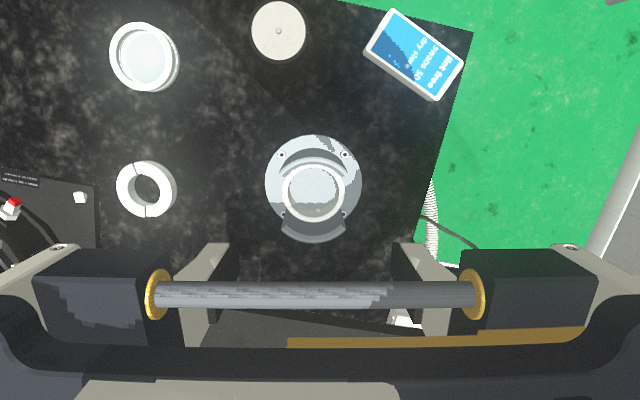

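View pics/a2.png

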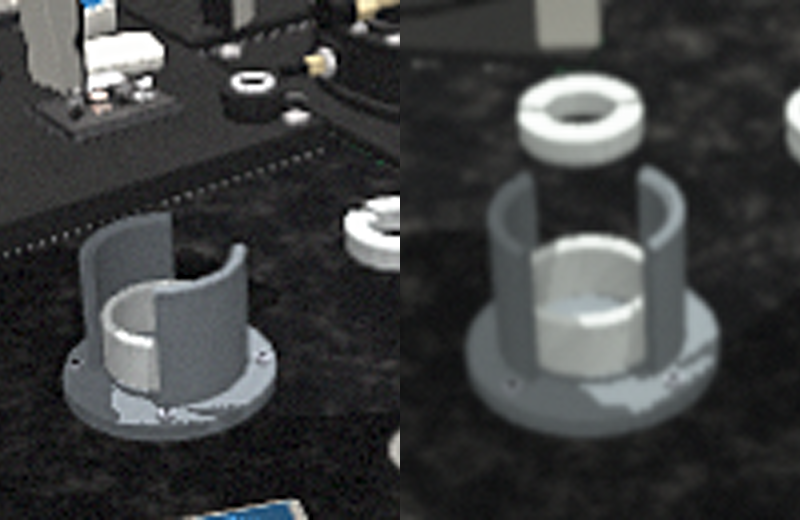

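The wrist view shows the spacer seated in the barrel at (313,190), the lens at (145,57), the retainer at (146,190) with its notches vertical in the image, and the cap at (278,30). The outside views agree that the spacer is down in the bore.

```bash
python3 bar.py w4.npz w4b.png | grep -v min; python3 wm.py .02 .032 145 57 140 .016 .032 146 190 140 .042 .032 313 192 200
python3 plan.py .4195 .165 .19 -169.3 6
```

```text
rim z 0.07712055661093481 1099
rim pixels mean-r fit [0.5183 0.3582 0.0374]
annulus [0.5181 0.3581] 0.0009735798669911547
gaps [[-119.   -38.1]
 [  59.9  140.9]] mid [np.float64(-78.59), np.float64(100.38)]
flange [0.5185 0.3582 0.0544] 56
9.55 tcp [0.5178 0.3574 0.1937] [ 1.7987e+02  1.5000e-01 -1.6930e+02]
box [ 109   23   70   71 3924] fixed-r [0.4205 0.1667] rms 0.00029 free [0.4205 0.1665 0.0319] all [0.4207 0.1696 0.0337]
box [ 116  162   61   58 2204] fixed-r [0.5585 0.1727] rms 0.00053 free [0.5587 0.1723 0.0317] all [0.5568 0.175  0.0336]
box [ 265  137   95   87 4360] fixed-r [0.5182 0.3572] rms 0.00856 free [0.5089 0.3519 0.041 ] all [0.5087 0.3537 0.0398]
t 9.6 from [0.5172 0.3568 0.1921] turn/row -0.0 mm/row 35.88007233957881
[[0.219, -0.284, 0.003], [0.219, -0.284, 0.003], [0.22, -0.284, 0.003], [0.219, -0.284, 0.003], [0.22, -0.284, 0.004], [0.219, -0.284, 0.003]]
end [0.4195 0.165  0.19  ] [ 1.7995e+02  2.0000e-02 -1.6931e+02]
```

View pics/w4b.png

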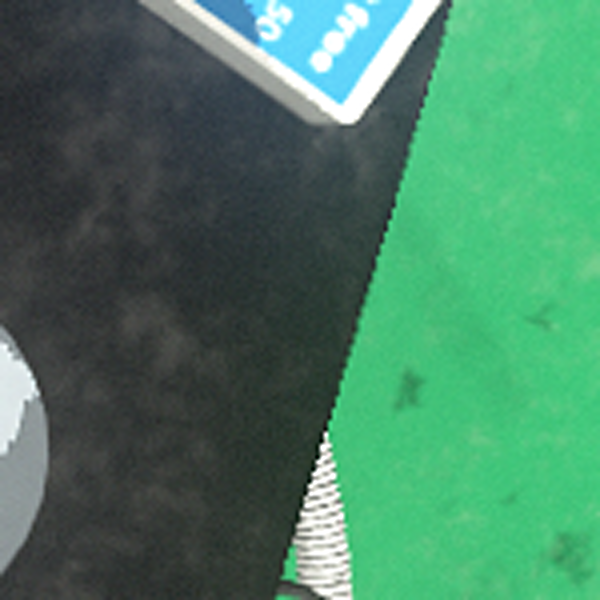

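{"method": "apply_moves", "body": {
  "slide": [
    [0.219,-0.284,0],
    [0.219,-0.284,0],
    [0.22,-0.284,0],
    [0.219,-0.284,0],
    [0.22,-0.284,0],
    [0.219,-0.284,0],
    [0,0,0],
    [0,0,0]
  ],
  "turn": [
    [0,0,0],
    [0,0,0],
    [0,0,0],
    [0,0,0],
    [0,0,0],
    [0,0,0],
    [0,0,0],
    [0,0,0]
  ],
  "jaw": [0,0,0,0,0,0,0,0]
}}

```text
time_s: 10.4
tcp_pos: [0.4192, 0.1641, 0.1913]
eef_rot: [-180.0, -0.0, -169.3]
contact_force: [0.0, 0.0, -0.2]
gripper_width: 0.0874
```

```bash
python3 wm.py .02 .032 314 185 140; python3 wm.py .02 .032 314 185 140; python3 - <<'E'
from h import *
c=r.capture("wrist");cv2.imwrite("pics/w5.png",c["pixels"])
E
```

```text
10.4 tcp [0.4192 0.1641 0.1913] [-1.7997e+02 -4.0000e-02 -1.6934e+02]
box [ 285  158   61   61 2878] fixed-r [0.4203 0.166 ] rms 0.00032 free [0.4204 0.166  0.0319] all [0.4195 0.1658 0.0324]
10.45 tcp [0.4197 0.1648 0.1914] [-1.7998e+02 -3.0000e-02 -1.6931e+02]
box [ 285  158   60   60 2865] fixed-r [0.4201 0.1658] rms 0.00058 free [0.4204 0.1657 0.0319] all [0.4195 0.1656 0.0323]
```

View pics/w5.png

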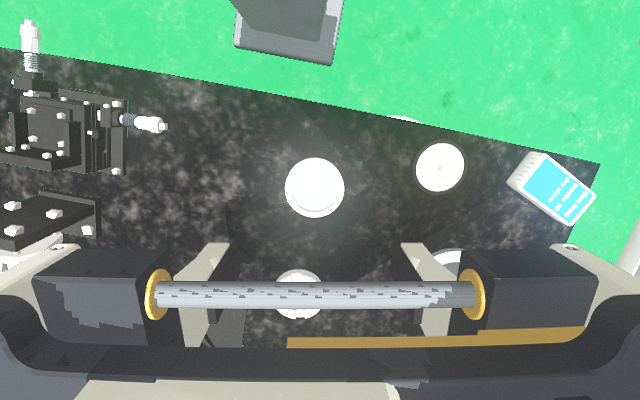

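Lens is at (314,187) in the wrist view, directly between the open fingers. Descending to grip.

{"method": "apply_moves", "body": {
  "slide": [
    [0,0,0.3],
    [0,0,0.4],
    [0,0,0.4],
    [0,0,0.3],
    [0,0,0.2],
    [0,0,0.1],
    [0,0,0.04],
    [0,0,0]
  ],
  "turn": [
    [0,0,0],
    [0,0,0],
    [0,0,0],
    [0,0,0],
    [0,0,0],
    [0,0,0],
    [0,0,0],
    [0,0,0]
  ],
  "jaw": [0,0,0,0,0,0,0,0]
}}

```text
time_s: 11.35
tcp_pos: [0.4199, 0.1653, 0.0178]
eef_rot: [-180.0, -0.0, -169.3]
contact_force: [-0.8, 0.0, 0.2]
gripper_width: 0.0874
```

{"method": "apply_moves", "body": {
  "slide": [
    [0,0,0],
    [0,0,0],
    [0,0,0],
    [0,0,0],
    [0,0,0]
  ],
  "turn": [
    [0,0,0],
    [0,0,0],
    [0,0,0],
    [0,0,0],
    [0,0,0]
  ],
  "jaw": [1,1,1,1,1],
  "newtons": 15
}}

```text
time_s: 11.85
tcp_pos: [0.42, 0.1652, 0.0186]
eef_rot: [180.0, 0.1, -169.3]
contact_force: [-1.1, 1.5, 7.4]
gripper_width: 0.0636
```

{"method": "apply_moves", "body": {
  "slide": [
    [0,0,-0.1],
    [0,0,-0.3],
    [0,0,-0.4],
    [0,0,-0.4],
    [0,0,-0.4],
    [0,0,-0.2],
    [0,0,0],
    [0,0,0]
  ],
  "turn": [
    [0,0,0],
    [0,0,0],
    [0,0,0],
    [0,0,0],
    [0,0,0],
    [0,0,0],
    [0,0,0],
    [0,0,0]
  ],
  "jaw": [1,1,1,1,1,1,1,1]
}}

```text
time_s: 12.65
tcp_pos: [0.4194, 0.1648, 0.1984]
eef_rot: [179.9, 0.0, -169.3]
contact_force: [-0.6, 1.1, -0.9]
gripper_width: 0.0636
```

```bash
python3 plan.py .5173 .3568 .197 -169.3 6; python3 - <<'E'
from h import *
c=r.capture("wrist");cv2.imwrite("pics/w6.png",c["pixels"]);s=r.get_state();print(s["tcp_pos"],s["contact_force"])
E
```

```text
t 12.65 from [0.4194 0.1648 0.1984] turn/row -0.0 mm/row 35.92897083928775
[[-0.22, 0.284, 0.003], [-0.22, 0.284, 0.003], [-0.22, 0.284, 0.003], [-0.22, 0.284, 0.002], [-0.219, 0.285, 0.003], [-0.22, 0.284, 0.002]]
end [0.5174 0.3568 0.197 ] [ 1.7994e+02  4.0000e-02 -1.6931e+02]
[0.41900854 0.16446405 0.19750988] [ 0.27480226 -0.29897521 -1.25020445]
```

View pics/w6.png

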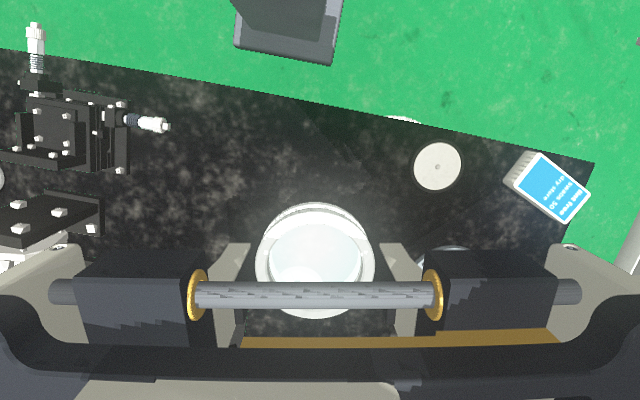

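```bash
python3 - <<'E'
from h import *
from scipy.spatial.transform import Rotation as Ro
c=r.capture("wrist"); s=r.get_state(); p=s["tcp_pos"];print(p);p=np.array([.4192,.1646,p[2]]);T=Ro.from_euler('xyz',[180,0,-169.3],degrees=True)
im=c["pixels"].max(2).astype(int); print([(y,im[y,315]) for y in list(range(196,234,2))+list(range(308,330,2))])
z=p[2]+.0022
for y in (212,216,224,310,318,320): print(y,T.inv().apply(onplane(c,[[315,y]],z)[0]-p).round(4))
print([(x,im[262,x]) for x in list(range(248,268,2))+list(range(364,384,2))])
E
```

```text
[0.41895678 0.16436644 0.19708599]
[(196, np.int64(89)), (198, np.int64(92)), (200, np.int64(93)), (202, np.int64(183)), (204, np.int64(255)), (206, np.int64(229)), (208, np.int64(194)), (210, np.int64(207)), (212, np.int64(255)), (214, np.int64(255)), (216, np.int64(255)), (218, np.int64(255)), (220, np.int64(255)), (222, np.int64(255)), (224, np.int64(252)), (226, np.int64(249)), (228, np.int64(249)), (230, np.int64(250)), (232, np.int64(250)), (308, np.int64(145)), (310, np.int64(232)), (312, np.int64(242)), (314, np.int64(240)), (316, np.int64(240)), (318, np.int64(240)), (320, np.int64(87)), (322, np.int64(82)), (324, np.int64(79)), (326, np.int64(70)), (328, np.int64(76))]
212 [ 0.0315  0.0011 -0.0022]
216 [ 0.0294  0.0011 -0.0022]
224 [ 0.0252  0.0011 -0.0022]
310 [-0.0257  0.0011 -0.0022]
318 [-0.031   0.0011 -0.0022]
320 [-0.0324  0.0011 -0.0022]
[(248, np.int64(76)), (250, np.int64(78)), (252, np.int64(80)), (254, np.int64(81)), (256, np.int64(237)), (258, np.int64(243)), (260, np.int64(241)), (262, np.int64(243)), (264, np.int64(245)), (266, np.int64(222)), (364, np.int64(239)), (366, np.int64(244)), (368, np.int64(241)), (370, np.int64(242)), (372, np.int64(241)), (374, np.int64(211)), (376, np.int64(82)), (378, np.int64(86)), (380, np.int64(82)), (382, np.int64(83))]
```

{"method": "apply_moves", "body": {
  "slide": [
    [-0.221,0.284,0],
    [-0.221,0.284,0],
    [-0.221,0.285,0],
    [-0.221,0.285,0],
    [-0.221,0.285,0],
    [-0.222,0.284,0],
    [0,0,0.2],
    [0,0,0.3]
  ],
  "turn": [
    [0,0,0],
    [0,0,0],
    [0,0,0],
    [0,0,0],
    [0,0,0],
    [0,0,0],
    [0,0,0],
    [0,0,0]
  ],
  "jaw": [1,1,1,1,1,1,1,1]
}}

```text
time_s: 13.55
tcp_pos: [0.5189, 0.3585, 0.1465]
eef_rot: [-180.0, -0.0, -169.3]
contact_force: [-0.1, 0.4, -2.4]
gripper_width: 0.0637
```

{"method": "apply_moves", "body": {
  "slide": [
    [0,0,0.25],
    [0,0,0.1],
    [0,0,0],
    [0,0,0]
  ],
  "turn": [
    [0,0,0],
    [0,0,0],
    [0,0,0],
    [0,0,0]
  ],
  "jaw": [1,1,1,1]
}}

```text
time_s: 13.95
tcp_pos: [0.5188, 0.3575, 0.1134]
eef_rot: [-180.0, 0.0, -169.3]
contact_force: [-0.3, 0.5, -0.8]
gripper_width: 0.0634
```

```bash
python3 look.py a3; python3 -c "
from plant import r
s=r.get_state();print(s['time_s'],s['tcp_pos'])"
```

```text
13.95 [0.5188 0.3575 0.1134] [-1.7998e+02  2.0000e-02 -1.6928e+02] [-0.3  0.5 -0.8] 0.06343816705175855
14.05 [0.51903208 0.35788042 0.11435967]
```

View pics/a3.png

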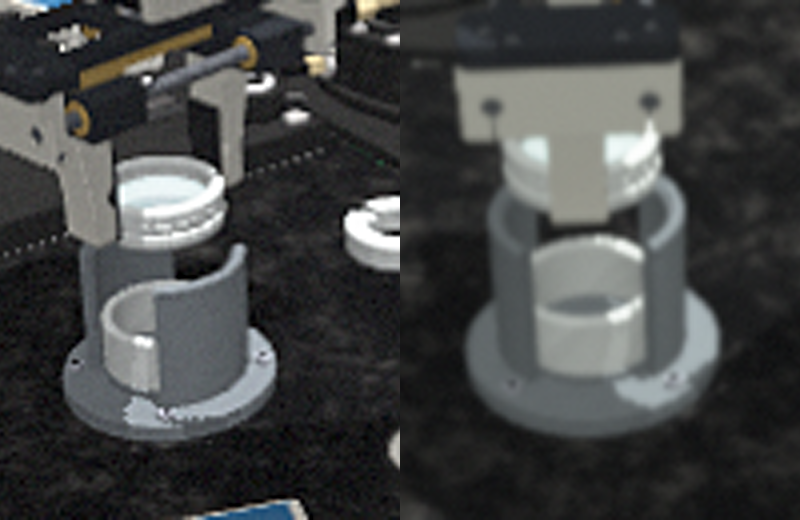

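The lens hangs level above the bore, about 1.5 mm too far in +x (side crop: lens mid 581, walls mid 587). I'll correct, then lower slowly.

{"method": "apply_moves", "body": {
  "slide": [
    [0.017,-0.005,0],
    [0,0,0.06],
    [0,0,0.06],
    [0,0,0]
  ],
  "turn": [
    [0,0,0],
    [0,0,0],
    [0,0,0],
    [0,0,0]
  ],
  "jaw": [1,1,1,1]
}}

```text
time_s: 14.45
tcp_pos: [0.5162, 0.356, 0.0999]
eef_rot: [-180.0, -0.1, -169.3]
contact_force: [-1.1, 0.2, -0.6]
gripper_width: 0.0637
```

```bash
python3 look.py a4; python3 -c "
from plant import r
s=r.get_state();print(s['time_s'],s['tcp_pos'])"
```

```text
14.45 [0.5162 0.356  0.0999] [-1.7995e+02 -8.0000e-02 -1.6931e+02] [-1.1  0.2 -0.6] 0.06367447789245002
14.55 [0.51667717 0.35632721 0.10062115]
```

View pics/a4.png

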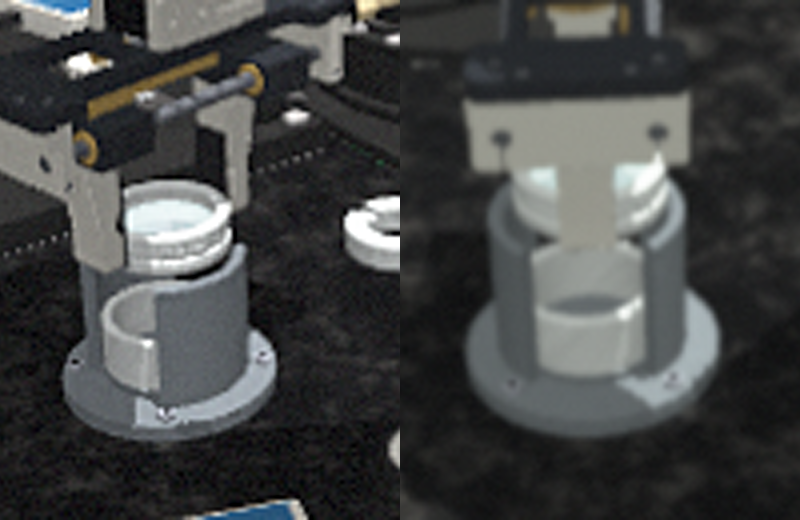

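{"method": "apply_moves", "body": {
  "slide": [
    [-0.007,0.004,0],
    [0,0,0],
    [0,0,0.05],
    [0,0,0.05],
    [0,0,0.05],
    [0,0,0.05],
    [0,0,0]
  ],
  "turn": [
    [0,0,0],
    [0,0,0],
    [0,0,0],
    [0,0,0],
    [0,0,0],
    [0,0,0],
    [0,0,0]
  ],
  "jaw": [1,1,1,1,1,1,1]
}}

```text
time_s: 15.25
tcp_pos: [0.517, 0.3566, 0.0798]
eef_rot: [-179.9, -0.1, -169.3]
contact_force: [-0.3, -0.2, -0.8]
gripper_width: 0.0637
```

{"method": "apply_moves", "body": {
  "slide": [
    [0,0,0.05],
    [0,0,0.05],
    [0,0,0.04],
    [0,0,0.02],
    [0,0,0.02],
    [0,0,0.01],
    [0,0,0],
    [0,0,0]
  ],
  "turn": [
    [0,0,0],
    [0,0,0],
    [0,0,0],
    [0,0,0],
    [0,0,0],
    [0,0,0],
    [0,0,0],
    [0,0,0]
  ],
  "jaw": [1,1,1,1,1,1,1,1]
}}

```text
time_s: 16.05
tcp_pos: [0.5175, 0.3571, 0.0621]
eef_rot: [180.0, 0.0, -169.3]
contact_force: [-0.9, 0.9, -1.0]
gripper_width: 0.0634
```

{"method": "apply_moves", "body": {
  "slide": [
    [0,0,0.008],
    [0,0,0.008],
    [0,0,0]
  ],
  "turn": [
    [0,0,0],
    [0,0,0],
    [0,0,0]
  ],
  "jaw": [1,1,1]
}}

```text
time_s: 16.35
tcp_pos: [0.5175, 0.3571, 0.0607]
eef_rot: [180.0, 0.0, -169.3]
contact_force: [-1.4, -0.7, 1.4]
gripper_width: 0.0635
```

{"method": "apply_moves", "body": {
  "slide": [
    [0,0,0.006],
    [0,0,0.006],
    [0,0,0]
  ],
  "turn": [
    [0,0,0],
    [0,0,0],
    [0,0,0]
  ],
  "jaw": [1,1,1]
}}

```text
time_s: 16.65
tcp_pos: [0.5175, 0.3571, 0.0606]
eef_rot: [180.0, 0.0, -169.3]
contact_force: [-3.9, -2.1, 11.1]
gripper_width: 0.0639
```

Contact confirmed: 11 N at TCP z 0.0606, the expected seating height. I'll relax the press and release.

{"method": "apply_moves", "body": {
  "slide": [
    [0,0,-0.01],
    [0,0,0],
    [0,0,0],
    [0,0,0],
    [0,0,-0.2],
    [0,0,-0.4],
    [0,0,-0.4],
    [0,0,-0.3]
  ],
  "turn": [
    [0,0,0],
    [0,0,0],
    [0,0,0],
    [0,0,0],
    [0,0,0],
    [0,0,0],
    [0,0,0],
    [0,0,0]
  ],
  "jaw": [1,0,0,0,0,0,0,0]
}}

```text
time_s: 17.45
tcp_pos: [0.5179, 0.3573, 0.1926]
eef_rot: [180.0, 0.1, -169.3]
contact_force: [1.1, 1.1, 0.3]
gripper_width: 0.0876
```

{"method": "apply_moves", "body": {
  "slide": [
    [0,0,0],
    [0,0,0]
  ],
  "turn": [
    [0,0,0],
    [0,0,0]
  ],
  "jaw": [0,0]
}}

```text
time_s: 17.65
tcp_pos: [0.5174, 0.3572, 0.1907]
eef_rot: [179.9, 0.1, -169.3]
contact_force: [-0.5, 0.4, -1.4]
gripper_width: 0.0875
```

```bash
python3 look.py a5; python3 wm.py .016 .032 146 190 140; python3 - <<'E'
from h import *
c=r.capture("wrist");s=r.get_state();print(s["time_s"],s["tcp_pos"]); cv2.imwrite("pics/w7.png",c["pixels"]);np.savez("w7.npz",**c)
P=cloud(c); D=np.hypot(P[...,0]-.5182,P[...,1]-.358); m=(D<.0325)&(D>.0265)&(P[...,2]>.05)&(P[...,2]<.072)
A=P[m]; k=np.linalg.lstsq(np.c_[A[:,:2]-[.5182,.358],np.ones(len(A))],A[:,2],rcond=None)[0];print(len(A),np.median(A[:,2]),k)
E
python3 bar.py w7.npz w7b.png|grep -v min;python3 plan.py .557 .1705 .19 170 7
```

```text
17.65 [0.5174 0.3572 0.1907] [ 1.7993e+02  5.0000e-02 -1.6931e+02] [-0.5  0.4 -1.4] 0.08754221567507088
17.75 tcp [0.5169 0.3565 0.1889] [-1.7995e+02 -9.0000e-02 -1.6931e+02]
box [ 115  165   62   58 2251] fixed-r [0.5589 0.1727] rms 0.0006 free [0.5591 0.1722 0.0316] all [0.5573 0.1751 0.0337]
17.85 [0.51692703 0.35651192 0.18866057]
1039 0.06181357358893863 [-0.00140423 -0.00136355  0.06175511]
rim z 0.07709815532448225 1162
rim pixels mean-r fit [0.5182 0.3581 0.0374]
annulus [0.518  0.3581] 0.0007083932341090324
gaps [[-118.8  -38.3]
 [  59.8  140.8]] mid [np.float64(-78.57), np.float64(100.31)]
flange [0.5186 0.3581 0.0544] 56
t 17.85 from [0.5169 0.3565 0.1887] turn/row 0.034 mm/row 27.183454377892012
[[-0.007, -0.272, -0.002], [-0.021, -0.271, -0.001], [-0.035, -0.27, -0.002], [-0.048, -0.267, -0.001], [-0.062, -0.265, -0.002], [-0.075, -0.261, -0.001], [-0.088, -0.257, -0.002]]
end [0.557  0.1705 0.19  ] [-1.7988e+02 -8.0000e-02  1.7024e+02]
```

View pics/w7.png

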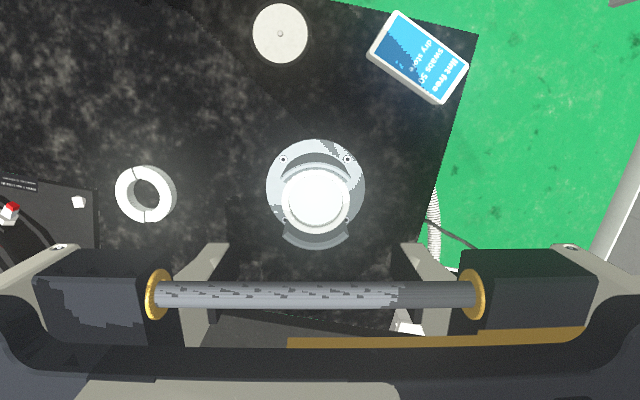

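View pics/a5.png

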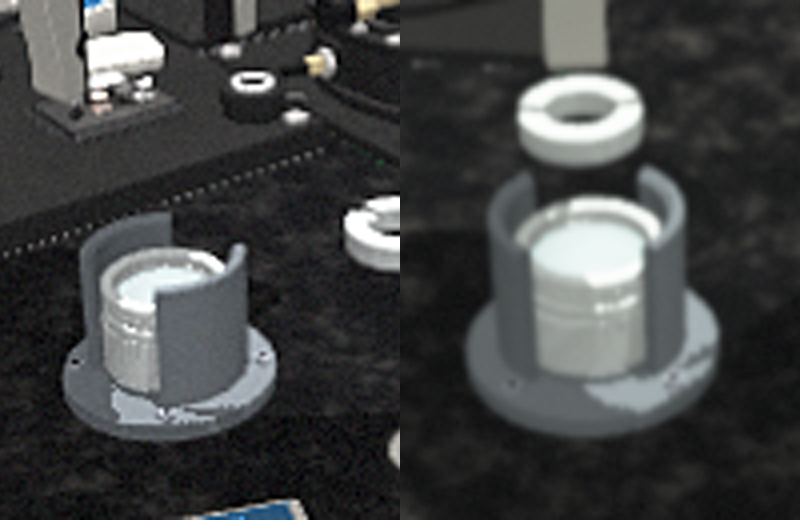

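The lens top reads 61.8 mm with under 0.2° tilt, against 62 mm expected, and both outside views show it flat on the spacer. Next, the retainer at (145,193).

{"method": "apply_moves", "body": {
  "slide": [
    [-0.007,-0.272,0],
    [-0.021,-0.271,0],
    [-0.035,-0.27,0],
    [-0.048,-0.267,0],
    [-0.062,-0.265,0],
    [-0.075,-0.261,0],
    [-0.088,-0.257,0],
    [0,0,0]
  ],
  "turn": [
    [0,0,0.034],
    [0,0,0.034],
    [0,0,0.034],
    [0,0,0.034],
    [0,0,0.034],
    [0,0,0.034],
    [0,0,0.034],
    [0,0,0]
  ],
  "jaw": [0,0,0,0,0,0,0,0]
}}

```text
time_s: 18.65
tcp_pos: [0.5573, 0.1682, 0.1891]
eef_rot: [-179.9, -0.1, 170.0]
contact_force: [-1.0, -0.1, -0.5]
gripper_width: 0.0875
```

{"method": "apply_moves", "body": {
  "slide": [
    [0,0,0],
    [0,0,0]
  ],
  "turn": [
    [0,0,0],
    [0,0,0]
  ],
  "jaw": [0,0]
}}

```text
time_s: 18.85
tcp_pos: [0.5574, 0.1713, 0.1896]
eef_rot: [-180.0, -0.0, 170.3]
contact_force: [0.4, 0.5, -0.6]
gripper_width: 0.0875
```

```bash
python3 wm.py .016 .032 314 185 140; python3 wm.py .016 .032 314 185 140; python3 - <<'E'
from h import *
c=r.capture("wrist");cv2.imwrite("pics/w8.png",c["pixels"]);print(r.get_state()["tcp_pos"])
E
```

```text
18.85 tcp [0.5574 0.1713 0.1896] [-1.7997e+02 -4.0000e-02  1.7028e+02]
box [ 285  159   59   60 1992] fixed-r [0.5587 0.1719] rms 0.0005 free [0.5591 0.1718 0.0317] all [0.5585 0.1719 0.032 ]
18.9 tcp [0.5573 0.1716 0.1897] [-1.7997e+02 -3.0000e-02  1.7030e+02]
box [ 284  159   60   60 1997] fixed-r [0.5588 0.1719] rms 0.00048 free [0.5589 0.1718 0.0319] all [0.5585 0.1719 0.032 ]
[0.55736464 0.17172865 0.18991315]
```

View pics/w8.png

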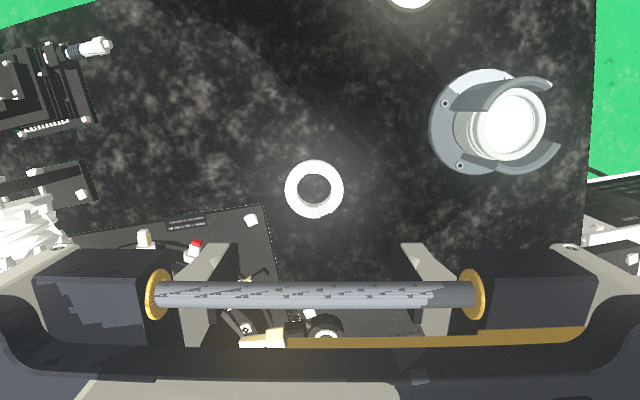

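{"method": "apply_moves", "body": {
  "slide": [
    [-0.003,0.003,0.3],
    [0,0,0.4],
    [0,0,0.4],
    [0,0,0.3],
    [0,0,0.2],
    [0,0,0.1],
    [0,0,0.03],
    [0,0,0]
  ],
  "turn": [
    [0,0,0],
    [0,0,0],
    [0,0,0],
    [0,0,0],
    [0,0,0],
    [0,0,0],
    [0,0,0],
    [0,0,0]
  ],
  "jaw": [0,0,0,0,0,0,0,0]
}}

```text
time_s: 19.8
tcp_pos: [0.5581, 0.1717, 0.0175]
eef_rot: [180.0, 0.0, 170.3]
contact_force: [-0.5, -0.9, 0.4]
gripper_width: 0.0875
```

{"method": "apply_moves", "body": {
  "slide": [
    [0,0,0],
    [0,0,0],
    [0,0,0],
    [0,0,0],
    [0,0,0]
  ],
  "turn": [
    [0,0,0],
    [0,0,0],
    [0,0,0],
    [0,0,0],
    [0,0,0]
  ],
  "jaw": [1,1,1,1,1],
  "newtons": 15
}}

```text
time_s: 20.3
tcp_pos: [0.5581, 0.1713, 0.0178]
eef_rot: [180.0, 0.0, 170.3]
contact_force: [-1.5, -0.3, 5.9]
gripper_width: 0.0623
```

{"method": "apply_moves", "body": {
  "slide": [
    [0,0,-0.1],
    [0,0,-0.3],
    [0,0,-0.4],
    [0,0,-0.4],
    [0,0,-0.4],
    [0,0,-0.2],
    [0,0,0],
    [0,0,0]
  ],
  "turn": [
    [0,0,0],
    [0,0,0],
    [0,0,0],
    [0,0,0],
    [0,0,0],
    [0,0,0],
    [0,0,0],
    [0,0,0]
  ],
  "jaw": [1,1,1,1,1,1,1,1]
}}

```text
time_s: 21.1
tcp_pos: [0.5575, 0.1712, 0.1976]
eef_rot: [179.9, 0.0, 170.2]
contact_force: [0.2, -0.4, -1.0]
gripper_width: 0.0622
```

```bash
python3 plan.py .517 .3567 .197 -169.3 8;python3 - <<'E'
from h import *
from scipy.spatial.transform import Rotation as Ro
c=r.capture("wrist");cv2.imwrite("pics/w9.png",c["pixels"]); s=r.get_state(); p=s["tcp_pos"];print(p,s["eef_rot"]);T=Ro.from_euler('xyz',s["eef_rot"],degrees=True)
im=c["pixels"].max(2).astype(int); print([(y,int(im[y,300])) for y in list(range(196,250,2))+list(range(300,330,2))])
for y in (212,216,220,224,228,312,316,320): print(y,T.inv().apply(onplane(c,[[300,y]],p[2]-.001)[0]-p).round(4))
E
```

```text
t 21.1 from [0.5575 0.1712 0.1976] turn/row -0.03 mm/row 23.73175543793453
[[0.089, 0.22, 0.001], [0.079, 0.224, 0.001], [0.069, 0.227, 0.001], [0.059, 0.23, 0.001], [0.049, 0.232, 0.001], [0.038, 0.234, 0.001], [0.027, 0.236, 0.001], [0.017, 0.237, 0.0]]
end [0.517  0.3567 0.197 ] [ 1.7995e+02  3.0000e-02 -1.6914e+02]
[0.55715517 0.17097533 0.19656776] [-1.79979898e+02 -6.28014710e-02  1.70229269e+02]
[(196, 88), (198, 92), (200, 89), (202, 94), (204, 89), (206, 206), (208, 202), (210, 202), (212, 255), (214, 255), (216, 255), (218, 255), (220, 255), (222, 255), (224, 255), (226, 255), (228, 255), (230, 255), (232, 255), (234, 255), (236, 102), (238, 108), (240, 109), (242, 105), (244, 103), (246, 97), (248, 104), (300, 180), (302, 183), (304, 181), (306, 166), (308, 143), (310, 239), (312, 237), (314, 245), (316, 66), (318, 72), (320, 70), (322, 74), (324, 78), (326, 82), (328, 92)]
212 [ 0.0302 -0.0056  0.001 ]
216 [ 0.028  -0.0056  0.001 ]
220 [ 0.0258 -0.0057  0.001 ]
224 [ 0.0237 -0.0057  0.001 ]
228 [ 0.0215 -0.0057  0.001 ]
312 [-0.0299 -0.0065  0.001 ]
316 [-0.0327 -0.0065  0.001 ]
320 [-0.0354 -0.0066  0.001 ]
```

View pics/w9.png

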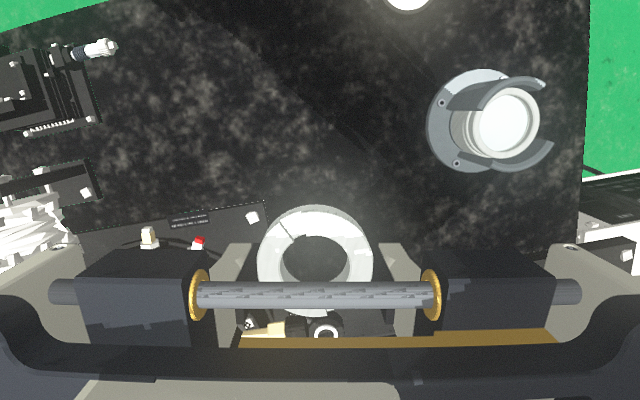

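The retainer is held level at (315,260) and centred along the pads. I'll carry it over the barrel.

{"method": "apply_moves", "body": {
  "slide": [
    [0.089,0.22,0],
    [0.079,0.224,0],
    [0.069,0.227,0],
    [0.059,0.23,0],
    [0.049,0.232,0],
    [0.038,0.234,0],
    [0.027,0.236,0],
    [0.017,0.237,0]
  ],
  "turn": [
    [0,0,-0.03],
    [0,0,-0.03],
    [0,0,-0.03],
    [0,0,-0.03],
    [0,0,-0.03],
    [0,0,-0.03],
    [0,0,-0.03],
    [0,0,-0.028]
  ],
  "jaw": [1,1,1,1,1,1,1,1]
}}

```text
time_s: 21.95
tcp_pos: [0.5163, 0.357, 0.1952]
eef_rot: [-179.9, -0.2, -169.2]
contact_force: [-0.5, 0.5, -1.2]
gripper_width: 0.0626
```

{"method": "apply_moves", "body": {
  "slide": [
    [0,0,0.2],
    [0,0,0.3],
    [0,0,0.3],
    [0,0,0.08],
    [0,0,0],
    [0,0,0]
  ],
  "turn": [
    [0,0,0],
    [0,0,0],
    [0,0,0],
    [0,0,0],
    [0,0,0],
    [0,0,0]
  ],
  "jaw": [1,1,1,1,1,1]
}}

```text
time_s: 22.55
tcp_pos: [0.5178, 0.357, 0.1098]
eef_rot: [-180.0, 0.0, -169.3]
contact_force: [-0.3, -0.7, -0.1]
gripper_width: 0.0625
```

```bash
python3 look.py a6; python3 -c "
from plant import r
s=r.get_state();print(s['time_s'],s['tcp_pos'],s['eef_rot'])"
```

```text
22.55 [0.5178 0.357  0.1098] [-1.7999e+02  3.0000e-02 -1.6928e+02] [-0.3 -0.7 -0.1] 0.06245460648765054
22.65 [0.51801268 0.35736233 0.11068313] [ 1.79930255e+02  1.09551174e-01 -1.69288629e+02]
```

View pics/a6.png

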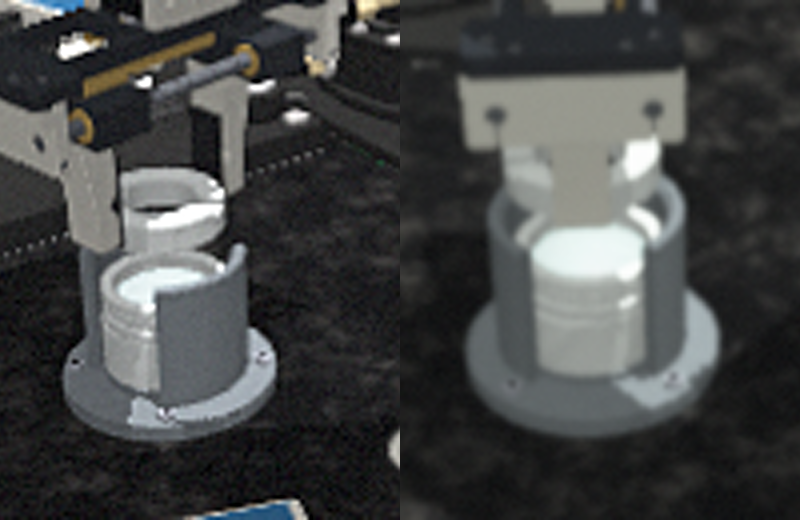

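Side crop: the retainer's mid is at 581 against the walls' 587, so I shift about 1 mm in -x, then lower.

{"method": "apply_moves", "body": {
  "slide": [
    [0.009,-0.003,0],
    [0,0,0.05],
    [0,0,0.05],
    [0,0,0],
    [0,0,0]
  ],
  "turn": [
    [0,0,0],
    [0,0,0],
    [0,0,0],
    [0,0,0],
    [0,0,0]
  ],
  "jaw": [1,1,1,1,1]
}}

```text
time_s: 23.15
tcp_pos: [0.5163, 0.3562, 0.0989]
eef_rot: [-180.0, -0.0, -169.3]
contact_force: [0.4, -0.0, 0.3]
gripper_width: 0.0627
```

```bash
python3 look.py a7; python3 -c "
from plant import r
s=r.get_state();print(s['time_s'],s['tcp_pos'],s['eef_rot'])"
```

```text
23.15 [0.5163 0.3562 0.0989] [-1.7998e+02 -2.0000e-02 -1.6930e+02] [ 0.4 -0.   0.3] 0.06265370281080848
23.25 [0.5165097  0.35632431 0.09917583] [-1.79994746e+02  1.82577391e-03 -1.69290925e+02]
```

View pics/a7.png

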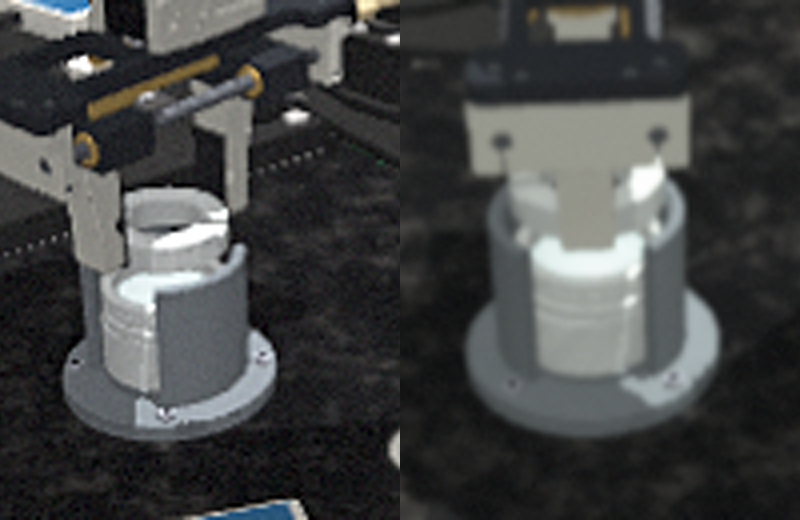

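Centred now (mid 587). Lowering to just above the lens.

{"method": "apply_moves", "body": {
  "slide": [
    [0,0,0.03],
    [0,0,0.03],
    [0,0,0.03],
    [0,0,0.03],
    [0,0,0.03],
    [0,0,0.02],
    [0,0,0],
    [0,0,0]
  ],
  "turn": [
    [0,0,0],
    [0,0,0],
    [0,0,0],
    [0,0,0],
    [0,0,0],
    [0,0,0],
    [0,0,0],
    [0,0,0]
  ],
  "jaw": [1,1,1,1,1,1,1,1]
}}

```text
time_s: 24.05
tcp_pos: [0.5165, 0.3563, 0.0822]
eef_rot: [-180.0, 0.0, -169.3]
contact_force: [-0.4, 1.2, -1.6]
gripper_width: 0.0627
```

{"method": "apply_moves", "body": {
  "slide": [
    [0,0,0.01],
    [0,0,0.01],
    [0,0,0.006],
    [0,0,0]
  ],
  "turn": [
    [0,0,0],
    [0,0,0],
    [0,0,0],
    [0,0,0]
  ],
  "jaw": [1,1,1,1]
}}

```text
time_s: 24.45
tcp_pos: [0.5165, 0.3563, 0.0798]
eef_rot: [180.0, 0.0, -169.3]
contact_force: [-1.1, -0.1, 2.4]
gripper_width: 0.0624
```

{"method": "apply_moves", "body": {
  "slide": [
    [0,0,0.006],
    [0,0,0.004],
    [0,0,0]
  ],
  "turn": [
    [0,0,0],
    [0,0,0],
    [0,0,0]
  ],
  "jaw": [1,1,1]
}}

```text
time_s: 24.75
tcp_pos: [0.5165, 0.3563, 0.0798]
eef_rot: [180.0, 0.0, -169.3]
contact_force: [-4.3, -2.4, 8.9]
gripper_width: 0.0626
```

Seated: 9 N, with z holding at 0.0798 as expected. Releasing and retreating.

{"method": "apply_moves", "body": {
  "slide": [
    [0,0,-0.01],
    [0,0,0],
    [0,0,0],
    [0,0,0],
    [0,0,-0.2],
    [0,0,-0.4],
    [0,0,-0.4],
    [0,0,-0.1]
  ],
  "turn": [
    [0,0,0],
    [0,0,0],
    [0,0,0],
    [0,0,0],
    [0,0,0],
    [0,0,0],
    [0,0,0],
    [0,0,0]
  ],
  "jaw": [1,0,0,0,0,0,0,0]
}}

```text
time_s: 25.55
tcp_pos: [0.5183, 0.3578, 0.1946]
eef_rot: [179.8, 0.4, -169.3]
contact_force: [0.6, 0.4, -0.1]
gripper_width: 0.0876
```

{"method": "apply_moves", "body": {
  "slide": [
    [0,0,0],
    [0,0,0]
  ],
  "turn": [
    [0,0,0],
    [0,0,0]
  ],
  "jaw": [0,0]
}}

```text
time_s: 25.75
tcp_pos: [0.516, 0.356, 0.1887]
eef_rot: [-180.0, -0.1, -169.3]
contact_force: [-0.1, -1.2, -0.7]
gripper_width: 0.0876
```

```bash
python3 look.py a8; python3 - <<'E'
from h import *
c=r.capture("wrist");s=r.get_state();print(s["time_s"],s["tcp_pos"]); cv2.imwrite("pics/w10.png",c["pixels"]);np.savez("w10.npz",**c)
P=cloud(c); D=np.hypot(P[...,0]-.518,P[...,1]-.358)
for lo,hi in((.021,.031),(.0375,.0405)):
    m=(D<hi)&(D>lo)&(P[...,2]>.066)&(P[...,2]<.09)
    A=P[m]; k=np.linalg.lstsq(np.c_[A[:,:2]-[.518,.358],np.ones(len(A))],A[:,2],rcond=None)[0];print(len(A),np.median(A[:,2]),k)
E
python3 m.py | grep cap
```

```text
25.75 [0.516  0.356  0.1887] [-1.7999e+02 -6.0000e-02 -1.6932e+02] [-0.1 -1.2 -0.7] 0.08758444775317767
25.9 [0.5158859  0.35571478 0.18785879]
1999 0.07773223026379689 [0.00253475 0.00425167 0.07736246]
619 0.07724546940420124 [0.02811927 0.00456258 0.07636295]Traceback (most recent call last):
  File "m.py", line 12, in <module>
    i=1+np.argmax(S[1:,4]); mm=(L==i).astype(np.uint8)
        ~~~~~~~~~^^^^^^^^^
    return _wrapfunc(a, 'argmax', axis=axis, out=out, **kwds)
    return bound(*args, **kwds)
ValueError: attempt to get argmax of an empty sequence
```

View pics/a8.png

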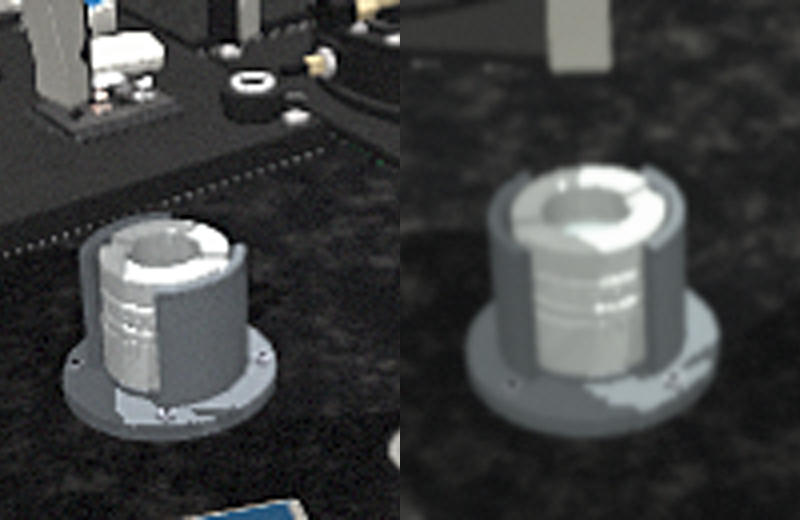

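View pics/w10.png

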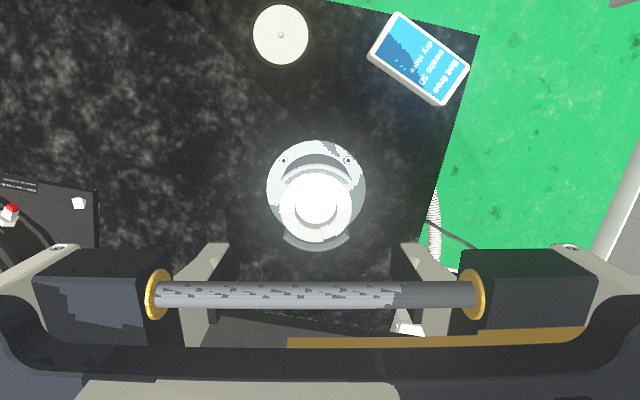

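The views show spacer, lens and retainer stacked, with the retainer top at 77.7 mm, the rim at 77.2 mm by the same depth reading, and tilt under 0.3°. The cap is at (280,34), where it was. Handing in.

```bash
python3 -c "
from plant import r
s=r.get_state();print(s['time_s'],s['qd'],s['gripper_width'])
print(r.close_job())"
```

```text
25.95 [-0.07755632 -0.17913601  0.32183929  0.17171286 -0.00637348 -0.03612938] 0.08791829842213143
the job is handed in; nothing more can be done
None
```

I put the spacer, then the lens, then the notched retaining ring into the barrel, and handed the job in at about 26 s of the 64 s. The lens was lowered in steps of a few millimetres or less until it touched the spacer, pressed to 11 N and only then released. The gripper ended open and clear above the barrel.

Last checks:
- **Retaining ring:** its top reads 77.7 mm and the rim beside it reads 77.2 mm, so it is flush within the camera's error. Its tilt is under 0.3°.
- **Lens:** before the retainer went on, its top read 61.8 mm against 62 mm expected, with under 0.2° of tilt.
- **Spacer:** its top read 41.5 mm against 42 mm expected. A depth fit showed about 2.7° of tilt; I put this down to edge noise because the outside views and the lens fit on top of it both showed it flat.
- **Forces:** wrist force readings stayed at about 12 N or less.
- **Window cap:** the numeric recheck of its position crashed (a script error). I only have the wrist pictures, where it sits in the same place as in the earlier view from the same spot.
- **Barrel position:** the wrist camera and the outside cameras disagreed by about 2 mm, so I centred the lens and retaining ring with small corrections from the side view.

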